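Tip a mains transformer onto its back across the wiring cradle

TASK

Slide the transformer with the orange covers, still standing, along the bench until its foot is against the aluminium fence of the wiring cradle, then push it high up so that it pivots over the fence edge and lies on its back on the cork pad, square to the fence, with its terminal tags facing up. Do not lift it, and leave the green transformer and the blue capacitor standing where they are.

Things in the scene. Friction and masses are not known exactly. Their poses are not given: they have to be found in the camera images.
- orange_transformer: Block-shaped transformer, dark steel core between two orange covers, 70 mm wide (x), 56 deep (y), 96 tall (z), about 0.8 kg. Origin at its centre, 48 mm above its underside. Its +y face, turned away from the fence, has a white terminal strip with five brass tags, flush with the face. Stands on the bench 20 to 45 mm clear of the fence, up to 9 degrees off square.
- green_transformer: Bystander beside it, on either side, 140 mm between centres: the same with green covers, 70 mm wide (x), 56 deep (y), 96 tall (z), about 0.8 kg. Origin at its centre, 48 mm above its underside. Its +y face, turned away from the fence, has a white terminal strip with five brass tags, flush with the face. Stands on the bench 20 to 45 mm clear of the fence, up to 9 degrees off square.
- capacitor: Bystander: upright blue capacitor can, 38 mm diameter, 61 mm tall, on the bench beyond the pad. Origin at the centre of its underside.
- cradle: Wiring cradle, fixed; origin on the bench top, z up, x along the fence: an aluminium bar 300 mm long, 10 thick, 15 high, outer face at y = +65 mm. The transformers stand beyond it at greater y and tip towards -y onto the cork pad, 12 mm high, x -150 to 150, y -65 to 55 mm. One lying there rests on fence and pad, tilted about 3 degrees, its upper face about 70 mm above the bench.
Not all that is in view belongs to the job. There is more than one size of the orange_transformer; the job needs the middle-sized.

How it is judged:
By the outcome, as a careful person would: the job done as asked, in the order asked, and still so for the second after the job is handed in, with the robot touching nothing.
It also fails if it takes over 35 s, if anything falls off the work surface, if the arm or the gripper's body presses on something with over 40 N, if the wrist force passes 120 N, or if a joint passes its speed limit or range.

ROBOT

A 6-joint arm with a two-finger parallel gripper is mounted at the origin on the work surface. World frame = base frame: x ahead of the robot, y to its left, z up, the work surface at z = 0. Lengths are in m, angles in rad, forces in N, time in s.
With the tool pointing down it reaches from about 0.3 to 0.875 m from the base axis. Payload 6.4 kg.
Tool frame: the origin (TCP) lies at the very end of the fingers, on their centre line; the grasp point (between the pads) lies 19 mm behind it; x points along the fingers, z is the direction in which the jaws open and shut, and the axes are right-handed (so a half turn about x gives the same grasp; the last joint's range is limited). The gripper opens to 88 mm and grips with 3 to 60 N. Pads are 18 mm wide; open, the fingers measure 123 mm over their backs; the gripper's body (75 mm by 187 mm) begins 45 mm behind the grasp point.
Start: joints at [-1.364, 0.181, 1.607, -0, 1.354, -0.206], TCP at [0.231, -0.527, 0.239] pointing down, gripper open.
Joint ranges: [-2.99, 2.99], [-0.89, 2.07], [0.3, 2.58], [-1.14, 4.28], [0, 2.63], [-3.12, 3.12]. Speed limits (rad/s): [2.57, 2.57, 3.01, 3.14, 3.14, 3.14].

INTERFACE

Orientations are given as a 3x3 rotation matrix whose columns are the frame's x, y, z axes.
In Python, from rig import state, eyes, job gives the robot as it stands. The module is installed in compiled form; this text tells all that it offers.
- The arm moves only by the tool carry_out, never from a script. Its argument "motion" is a list of rows, each an object of numbers: "dx", "dy", "dz": the shift along the tool's x, y, z in mm; "turn": the turn about the tool's x in units of 6 degrees (1.0 is 6 degrees); "jaw": the opening in per cent of the stroke, from 0 (shut) to 100 (fully open). In form: [{"dx": .., "dy": .., "dz": .., "turn": .., "jaw": ..}, ...]. A call has 1 to 20 rows; each row is the pose to reach, as a shift and turn from the pose commanded when the call began, along the tool's axes at that moment; what a row does not reach only later rows make up. A row lasts 1/12 s, in which the tool goes at most 41.7 mm and 7.16 degrees, less where a joint would pass 70% of its speed; a pose out of reach is approached as far as the arm can. A call with a gripper value outside its range is refused whole. The fingers move at their own pace and stop on an object; "newtons" is the grip in N (left out, the last holds). Time passes only in rows, so rows that repeat a pose let the fingers close. It gives the time, the measured TCP pose, the force and the opening at its end, in the units of the state.
- state(): the state, without advancing time (a new reading comes with each control period).
- eyes.capture(name): name is "scene" or "top"; returns the picture (400x640x3 uint8, red, green, blue); there is no depth.
- eyes.calibration(name): a dict with "fx", "fy", "cx", "cy" (pixels), "k1" (the pictures are not rectified: a ray, as slopes to the right and down, at radius r is drawn at 1 + k1 r^2 times it, then the intrinsics apply), "view" (4x4, takes a point from world to camera coordinates). Camera axes: x right, y up, looking along -z (the intrinsics and any distortion apply to the point x, -y, -z); pixel columns grow to the right and rows downward; lengths in m; the calibration is good to about 2 mm. A picture is of the moment at which its call begins. calibration takes no time and is no camera call.
- job.finish_job(): hands the job in, once; it reports no verdict.
The state is a dict: "time_s": time; "joints": joint angles; "qvel": joint speeds; "tau": joint torques, N m; "tcp_pos": TCP position; "eef_rot": TCP orientation; "wrist_force": force on the tool from outside, world axes, zero at the start; "torque": the same for the moment, N m; "opening": finger opening in m.
Only numpy, scipy, OpenCV 4.12 (cv2) and the standard library are available. Lean on these libraries where they do the work, as an engineer would, in place of code of your own. Each camera call takes 0.05 s, during which the arm holds its last target.

## Working session

There is one attempt and no reset: what is moved stays moved. The work goes in short steps, Python scripts to look and compute and a tool call to move; the robot and the scene stay as the last step left them, time stands still between calls to the robot, and variables do not carry over. Pictures are saved under pics/ and viewed, and the job is handed in when it is done.

Besides the shell and the picture viewer there is one more tool, called after "Emit:" by a JSON object that holds its "name" and its "arguments", one argument or row to a line. carry_out: Moves the arm, as the interface text tells. Its arguments: {"type":"object","properties":{"motion":{"type":"array","items":{"type":"object","properties":{"dx":{"type":"number"},"dy":{"type":"number"},"dz":{"type":"number"},"turn":{"type":"number"},"jaw":{"type":"number"}}}},"newtons":{"type":"number"}},"required":["motion"]}

```bash
mkdir -p pics; ls; python3 - <<'E'
from rig import state, eyes, job
import cv2, json
for n in ["scene","top"]:
    im=eyes.capture(n); cv2.imwrite(f"pics/{n}0.png",im[:,:,::-1])
    c=eyes.calibration(n); print(n,c)
s=state(); print(s)
E
```

```text
pics
scene {'fx': 427.38744088866633, 'fy': 427.38744088866633, 'cx': 316.66362945411817, 'cy': 203.77827058404267, 'k1': -0.04270883279395325, 'view': array([[-0.75325503,  0.65764351,  0.01057655,  0.37285219],
       [-0.51907124, -0.60425851,  0.60451361,  0.21855417],
       [ 0.40394542,  0.44986294,  0.7965246 , -1.06766035],
       [ 0.        ,  0.        ,  0.        ,  1.        ]])}
top {'fx': 504.3534443116251, 'fy': 504.3534443116251, 'cx': 317.04341348745754, 'cy': 203.37079846682778, 'k1': -0.0934766201915978, 'view': array([[ 0.01511129, -0.99964523,  0.02193318, -0.03309935],
       [ 0.99653106,  0.01685235,  0.08149754, -0.47590369],
       [-0.08183825,  0.02062557,  0.99643218, -0.87712172],
       [ 0.        ,  0.        ,  0.        ,  1.        ]])}
{'time_s': 0.1, 'joints': array([-1.36427831e+00,  1.81450685e-01,  1.60789507e+00, -9.39213612e-06,
        1.35378647e+00, -2.06311654e-01]), 'qvel': array([ 0.00206031, -0.00263588, -0.00387277, -0.00059195,  0.00103325,
       -0.00150535]), 'tau': array([ 4.84175453e-04, -4.34819412e+01, -3.42696047e+01,  7.04859104e-02,
        3.40306666e-02, -3.54255053e-05]), 'tcp_pos': array([ 0.23059966, -0.52621704,  0.23791551]), 'eef_rot': array([[-3.24671195e-04,  9.15988456e-01,  4.01204490e-01],
       [ 1.50497737e-03,  4.01204504e-01, -9.15987271e-01],
       [-9.99998815e-01,  3.06408998e-04, -1.50880145e-03]]), 'wrist_force': array([-0.24364474,  0.88201647, -0.36321709]), 'torque': array([-0.05465771,  0.06366396,  0.00939689]), 'opening': 0.08824390446636568}
```

View pics/scene0.png

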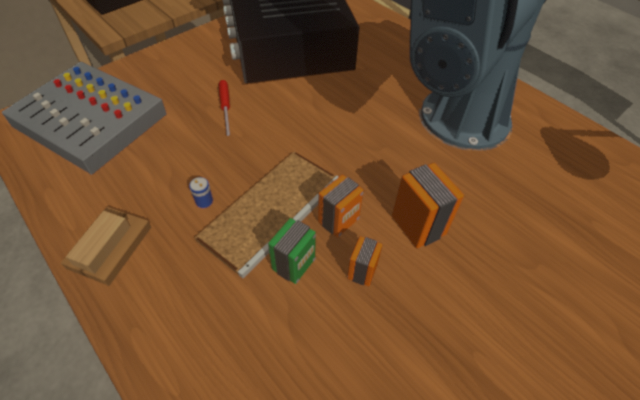

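View pics/top0.png

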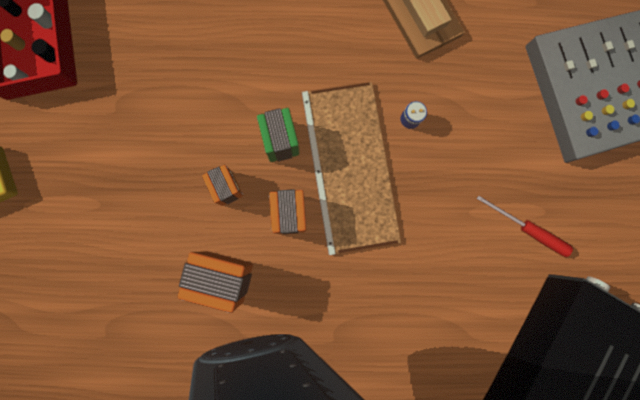

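Candidates for "orange transformer" in the top view are (287,212), (220,184, the smallest) and (213,281, the largest). By description it should be (287,212): middle-sized, next to the fence and about 140 mm from the green one at (278,134). I'll check it in a crop and measure.

```bash
cat > h.py <<'E'
import numpy as np, cv2
from rig import state, eyes
C={n:eyes.calibration(n) for n in ("scene","top")}
def ray(n,uv):
    c=C[n]; K=np.array([[c["fx"],0,c["cx"]],[0,c["fy"],c["cy"]],[0,0,1]])
    p=cv2.undistortPoints(np.array(uv,float).reshape(-1,1,2),K,np.array([c["k1"],0,0,0.])).reshape(-1,2)
    d=np.c_[p[:,0],-p[:,1],-np.ones(len(p))]; V=c["view"]; R=V[:3,:3]
    return -R.T@V[:3,3], d@R
def onz(n,uv,z):
    o,d=ray(n,uv); return o+d*((z-o[2])/d[:,2])[:,None]
def proj(n,P):
    c=C[n]; q=np.atleast_2d(P)@c["view"][:3,:3].T+c["view"][:3,3]
    s=np.c_[q[:,0]/-q[:,2],-q[:,1]/-q[:,2]]; s=s*(1+c["k1"]*(s**2).sum(1))[:,None]
    return s*[c["fx"],c["fy"]]+[c["cx"],c["cy"]]
def shot(n,name):
    im=np.ascontiguousarray(eyes.capture(n)[:,:,::-1]); cv2.imwrite(f"pics/{name}.png",im); return im
E
python3 - <<'E'
import cv2
a=cv2.imread('pics/top0.png')[80:320,170:410]; b=cv2.imread('pics/scene0.png')[140:300,180:480]
a=cv2.resize(a,None,fx=2.5,fy=2.5,interpolation=2); cv2.imwrite('pics/top0c.png',a)
cv2.imwrite('pics/scene0c.png',cv2.resize(b,None,fx=2.6,fy=2.6,interpolation=2))
E
```

```text
(no output)
```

View pics/top0c.png

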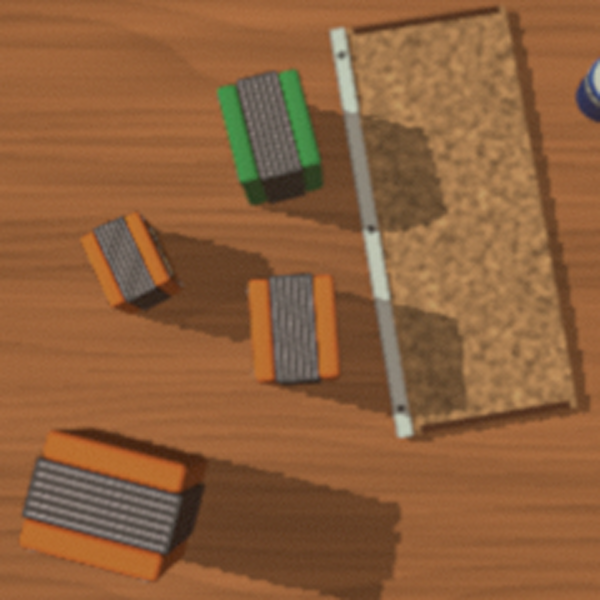

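View pics/scene0c.png

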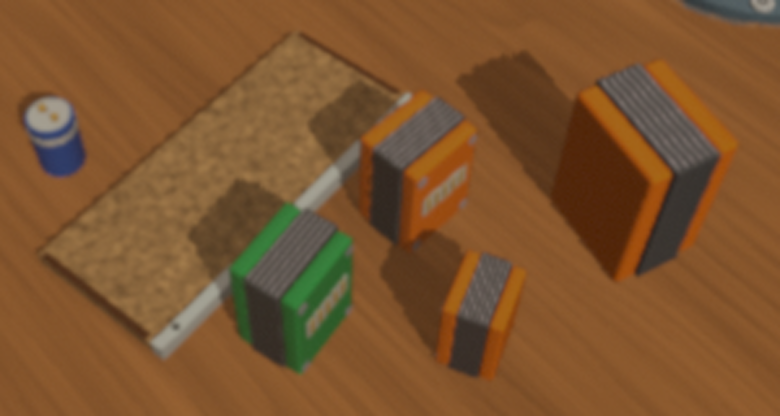

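The crops show the target at top (287,212), scene (343,205): it has the white strip facing away from the fence. Now the measurements.

```bash
python3 - <<'E'
from h import *
im=cv2.imread('pics/top0.png'); hsv=cv2.cvtColor(im,cv2.COLOR_BGR2HSV)
np.set_printoptions(precision=4,suppress=True)
f=lambda L:[(170+x/2.5-.3,80+y/2.5-.3) for x,y in L]
F=onz("top",f([(331,30),(345,28),(398,437),(412,434)]),.015)
print("fence",F)
print("cam",ray("top",[(0,0)])[0])
a=F[2]-F[0];print(np.linalg.norm(a[:2]),np.linalg.norm((F[3]-F[1])[:2]))
for nm,L,z in [("orange",[(249,281),(331,275),(339,376),(257,383)],.096),("green",[(219,89),(296,71),(323,160),(250,180)],.096),("small",[(82,238),(137,213),(170,275),(118,303)],.07),("large",[(50,432),(190,462),(155,580),(22,540)],.13)]:
    P=onz("top",f(L),z); print(nm,P.mean(0),[round(float(np.linalg.norm((P[i]-P[(i+1)%4]))),4) for i in range(4)]); print(P[:,:2])
P=onz("top",[(415,107)],.061);print("cap",P)
E
```

```text
fence [[ 0.6811  0.0048  0.015 ]
 [ 0.6829 -0.0054  0.015 ]
 [ 0.386  -0.048   0.015 ]
 [ 0.3883 -0.0579  0.015 ]]
cam [ 0.403  -0.007   0.9135]
0.2998070742011431 0.29922272396145766
orange [0.4566 0.0242 0.096 ] [0.0535, 0.066, 0.0532, 0.0666]
[[ 0.4872  0.0541]
 [ 0.492   0.0008]
 [ 0.4264 -0.0055]
 [ 0.421   0.0474]]
green [0.591  0.0415 0.096 ] [0.0523, 0.0626, 0.0497, 0.0645]
[[0.6145 0.0771]
 [0.6276 0.0264]
 [0.568  0.0074]
 [0.5538 0.055 ]]
small [0.5046 0.1388 0.07  ] [0.0407, 0.0479, 0.0396, 0.0507]
[[0.5172 0.1695]
 [0.5348 0.1328]
 [0.493  0.1093]
 [0.4736 0.1437]]
large [0.3443 0.1381 0.13  ] [0.089, 0.0754, 0.086, 0.0686]
[[0.3876 0.1729]
 [0.3708 0.0855]
 [0.298  0.1055]
 [0.3208 0.1884]]
cap [[ 0.6444 -0.1929  0.061 ]]
```

```bash
cat >> h.py <<'E'
def go(p,yaw=None):
    s=state(); R=s["eef_rot"]; d=(np.array(p)-s["tcp_pos"])@R*1000
    z=np.degrees(np.arctan2(R[1,2],R[0,2])); t=None if yaw is None else -((yaw-z+180)%360-180)/6
    print("shift mm",d.round(1),"turn",None if t is None else round(t,2),"yaw now",z.round(2))
E
python3 - <<'E'
from h import *
go([.43,-.42,.28],5.7); go([.4566,.0242,.22],5.7)
# heights from two views: large top corners, box
def tri(a,b):
    o1,d1=ray("top",[a]);o2,d2=ray("scene",[b]);A=np.c_[d1[0],-d2[0]];t=np.linalg.lstsq(A,o2-o1,rcond=None)[0]
    p,q=o1+t[0]*d1[0],o2+t[1]*d2[0];return ((p+q)/2).round(4),np.linalg.norm(p-q).round(4)
f=lambda x,y:(170+x/2.5-.3,80+y/2.5-.3)
g=lambda x,y:(180+x/2.6-.3,140+y/2.6-.3)
# large: in scene, leftmost top corner (582,92) ; right top corner (735,145); near corner (665,180)
for a,b in [((190,462),(582,92)),((50,432),(665,180)),((22,540),(735,145))]: print("large",tri(f(*a),g(*b)))
for a,b in [((249,281),(475,130)),((331,275),(372,140)),((257,383),(425,95))]: print("orange?",tri(f(*a),g(*b)))
print("box",tri((549,276),(246,80)),tri((549,276),(237,40)))
E
```

```text
shift mm [-42.  225.3 -17.4] turn -12.01 yaw now -66.35
shift mm [  18.7  427.8 -413.5] turn -12.01 yaw now -66.35
large (array([0.3687, 0.0882, 0.1299]), np.float64(0.0068))
large (array([0.3855, 0.1757, 0.1309]), np.float64(0.0073))
large (array([0.3204, 0.1893, 0.1271]), np.float64(0.0005))
orange? (array([0.4711, 0.0633, 0.1504]), np.float64(0.0339))
orange? (array([0.4896, 0.0037, 0.0948]), np.float64(0.0077))
orange? (array([0.4342, 0.0316, 0.1246]), np.float64(0.0392))
box (array([ 0.3512, -0.4448,  0.0272]), np.float64(0.001)) (array([ 0.3735, -0.3859,  0.1745]), np.float64(0.0365))
```

Emit:
{"name": "carry_out", "arguments": {
  "motion": [
    {"dx":-30,"dy":25,"dz":0,"turn":0,"jaw":100},
    {"dx":-45,"dy":60,"dz":-5,"turn":-1,"jaw":100},
    {"dx":-50,"dy":100,"dz":-10,"turn":-2,"jaw":100},
    {"dx":-50,"dy":140,"dz":-15,"turn":-3,"jaw":100},
    {"dx":-50,"dy":180,"dz":-20,"turn":-4,"jaw":100},
    {"dx":-50,"dy":215,"dz":-40,"turn":-5,"jaw":100},
    {"dx":-50,"dy":240,"dz":-70,"turn":-6,"jaw":100},
    {"dx":-50,"dy":260,"dz":-105,"turn":-7,"jaw":100},
    {"dx":-50,"dy":280,"dz":-140,"turn":-8,"jaw":100},
    {"dx":-50,"dy":300,"dz":-175,"turn":-9,"jaw":100},
    {"dx":-50,"dy":320,"dz":-210,"turn":-10,"jaw":100},
    {"dx":-50,"dy":340,"dz":-245,"turn":-11,"jaw":100},
    {"dx":-50,"dy":360,"dz":-280,"turn":-12,"jaw":100},
    {"dx":-50,"dy":380,"dz":-315,"turn":-12,"jaw":100},
    {"dx":-50,"dy":395,"dz":-350,"turn":-12,"jaw":100},
    {"dx":-40,"dy":410,"dz":-380,"turn":-12,"jaw":100},
    {"dx":-20,"dy":420,"dz":-400,"turn":-12,"jaw":100},
    {"dx":0,"dy":428,"dz":-413.5,"turn":-12,"jaw":100},
    {"dx":18.7,"dy":428,"dz":-413.5,"turn":-12,"jaw":100},
    {"dx":18.7,"dy":428,"dz":-413.5,"turn":-12,"jaw":100}
  ]
}}

```text
time_s: 1.77
tcp_pos: [0.4542, 0.0253, 0.2162]
eef_rot: [[-0.007, -0.101, 0.995], [0.001, 0.995, 0.101], [-1.0, 0.002, -0.007]]
wrist_force: [-1.0, -0.4, -1.3]
opening: 0.0881
```

```bash
python3 - <<'E'
from h import *
im=shot("scene","s1"); cv2.imwrite("pics/s1c.png",cv2.resize(im[80:320,180:500],None,fx=2.4,fy=2.4,interpolation=2))
shot("top","t1")
go([.4566,.0242,.05],5.7)
E
```

```text
shift mm [169.7   0.3   0.6] turn -0.01 yaw now 5.67
```

View pics/s1c.png

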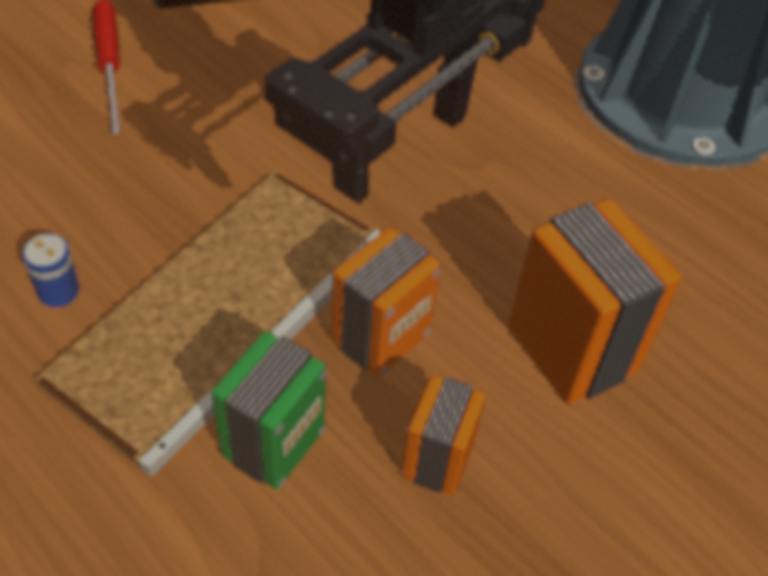

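View pics/t1.png

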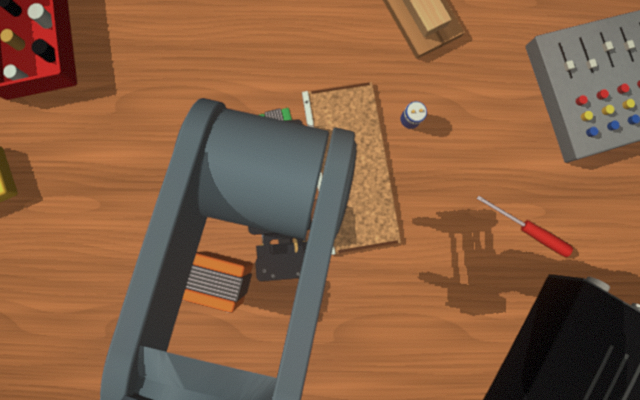

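```bash
python3 - <<'E'
from h import *
np.set_printoptions(precision=4,suppress=True)
P=onz("scene",[(180+x/2.4-.3,80+y/2.4-.3) for x,y in [(335,265),(398,231),(438,262),(373,298)]],.096);print(P[:,:2],P.mean(0))
im=cv2.imread("pics/s1.png")
x=np.array([np.cos(np.radians(5.7)),np.sin(np.radians(5.7)),0]);y=np.array([-x[1],x[0],0])
c=np.array([.4566,.0242,0])
for z in(0,.096):
  q=proj("scene",[c+sx*.035*x+sy*.028*y+[0,0,z] for sx,sy in((1,1),(-1,1),(-1,-1),(1,-1))])
  im=cv2.polylines(im,[np.round(q*16).astype(int)],True,(255,255,0),1,cv2.LINE_AA,4)
cv2.imwrite("pics/s1o.png",cv2.resize(im[140:260,270:420],None,fx=4,fy=4,interpolation=2))
E
```

```text
[[ 0.4873 -0.003 ]
 [ 0.4261  0.0036]
 [ 0.4244  0.047 ]
 [ 0.4867  0.0399]] [0.4561 0.0219 0.096 ]
```

View pics/s1o.png

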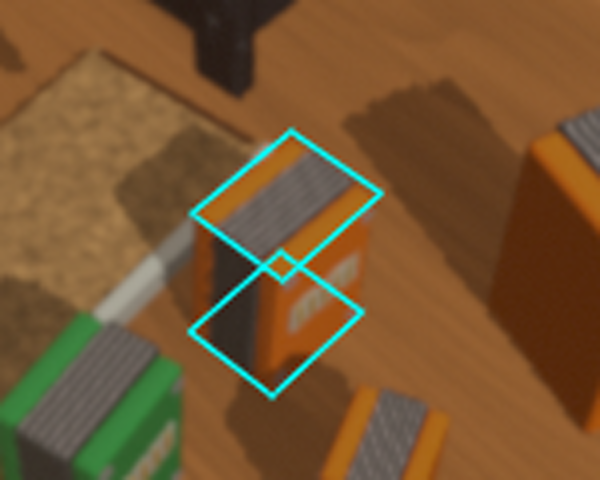

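Emit:
{"name": "carry_out", "arguments": {
  "motion": [
    {"dx":30,"dy":0,"dz":0.3,"turn":0,"jaw":100},
    {"dx":60,"dy":0,"dz":0.3,"turn":0,"jaw":100},
    {"dx":90,"dy":0,"dz":0.3,"turn":0,"jaw":100},
    {"dx":110,"dy":0,"dz":0.3,"turn":0,"jaw":100},
    {"dx":130,"dy":0,"dz":0.3,"turn":0,"jaw":100},
    {"dx":150,"dy":0,"dz":0.3,"turn":0,"jaw":100},
    {"dx":165,"dy":0,"dz":0.3,"turn":0,"jaw":100},
    {"dx":168,"dy":0,"dz":0.3,"turn":0,"jaw":100},
    {"dx":168,"dy":0,"dz":0.3,"turn":0,"jaw":100}
  ],
  "newtons": 6
}}

```text
time_s: 2.62
tcp_pos: [0.4575, 0.0231, 0.0523]
eef_rot: [[-0.0, -0.097, 0.995], [0.0, 0.995, 0.097], [-1.0, 0.0, -0.0]]
wrist_force: [-0.3, 0.4, 0.5]
opening: 0.0882
```

```bash
python3 - <<'E'
from h import *
s=state();print(s["time_s"],s["wrist_force"],s["tcp_pos"])
im=shot("scene","s2"); cv2.imwrite("pics/s2c.png",cv2.resize(im[80:320,180:500],None,fx=2.4,fy=2.4,interpolation=2))
go([.456,.0242,.05],5.7)
E
```

```text
2.6167 [-0.3316477   0.35020385  0.50783646] [0.45750721 0.02309146 0.05227571]
shift mm [ 3.   1.3 -2. ] turn -0.02 yaw now 5.6
```

View pics/s2c.png

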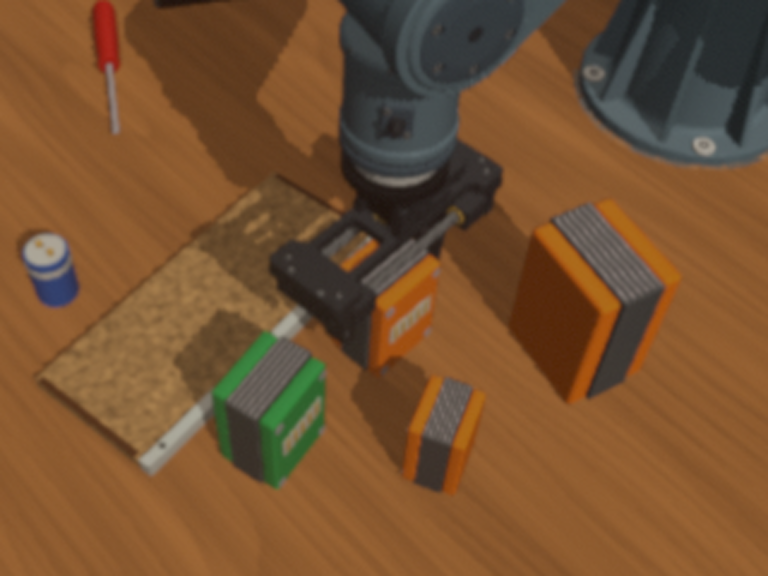

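The picture shows the jaws straddling the core at crop (370,310), clear of the neighbours. Next is a gentle close.

Emit:
{"name": "carry_out", "arguments": {
  "motion": [
    {"dx":0,"dy":0,"dz":0,"turn":0,"jaw":85},
    {"dx":0,"dy":0,"dz":0,"turn":0,"jaw":80},
    {"dx":0,"dy":0,"dz":0,"turn":0,"jaw":75},
    {"dx":0,"dy":0,"dz":0,"turn":0,"jaw":70},
    {"dx":0,"dy":0,"dz":0,"turn":0,"jaw":65},
    {"dx":0,"dy":0,"dz":0,"turn":0,"jaw":65}
  ],
  "newtons": 6
}}

```text
time_s: 3.17
tcp_pos: [0.4575, 0.0235, 0.0531]
eef_rot: [[0.001, -0.099, 0.995], [-0.001, 0.995, 0.099], [-1.0, -0.001, 0.001]]
wrist_force: [-4.3, -0.5, 6.6]
opening: 0.0701
```

```bash
python3 - <<'E'
from h import *
s=state();print(s["time_s"],s["wrist_force"],s["tcp_pos"],s["opening"],s["torque"])
E
```

```text
3.1667 [-4.31772363 -0.45564971  6.60689203] [0.45749738 0.0235248  0.05306557] 0.07009829903810835 [-0.22106723  0.52634703 -0.04837789]
```

Opening is 70.1 mm, which is the width of the specified transformer. Now slide it, squaring it up on the way.

Emit:
{"name": "carry_out", "arguments": {
  "motion": [
    {"dx":0,"dy":-1,"dz":0.1,"turn":-0.1},
    {"dx":0,"dy":-3,"dz":0.2,"turn":-0.2},
    {"dx":0,"dy":-5,"dz":0.4,"turn":-0.3},
    {"dx":0,"dy":-7,"dz":0.6,"turn":-0.4},
    {"dx":0,"dy":-9,"dz":0.8,"turn":-0.5},
    {"dx":0,"dy":-11,"dz":0.9,"turn":-0.6},
    {"dx":0,"dy":-13,"dz":1.0,"turn":-0.7},
    {"dx":0,"dy":-15,"dz":1.2,"turn":-0.75},
    {"dx":0,"dy":-17,"dz":1.4,"turn":-0.75},
    {"dx":0,"dy":-19,"dz":1.5,"turn":-0.75},
    {"dx":0,"dy":-21,"dz":1.6,"turn":-0.75},
    {"dx":0,"dy":-23,"dz":1.8,"turn":-0.75},
    {"dx":0,"dy":-23,"dz":1.8,"turn":-0.75}
  ]
}}

```text
validation failed for argument at $.mo...
```

```bash
python3 - <<'E'
from h import *
im=shot("scene","s3"); cv2.imwrite("pics/s3c.png",cv2.resize(im[140:280,230:430],None,fx=4,fy=4,interpolation=2))
s=state();print(s["time_s"],s["wrist_force"],s["tcp_pos"],s["opening"],s["torque"])
n=np.array([-.176,.984]);print((s["tcp_pos"][:2]-[.386,-.048])@n,(np.array([.4575,.0235])-[.386,-.048])@n)
go(s["tcp_pos"],10.15)
E
```

```text
3.2167 [-3.36056775 -1.0616067   7.00161571] [0.45753984 0.02351399 0.05306584] 0.07020922158047826 [-0.2711358   0.48853157 -0.08215653]
0.05777875076457792 0.057772000000000004
shift mm [0. 0. 0.] turn -0.75 yaw now 5.66
```

View pics/s3c.png

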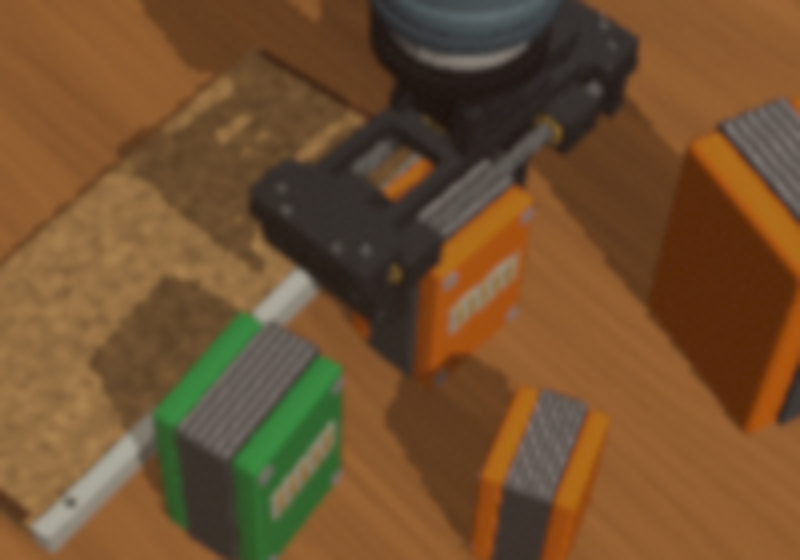

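The call was refused because the jaw value was missing from the rows, so I'll include it.

Emit:
{"name": "carry_out", "arguments": {
  "motion": [
    {"dx":0,"dy":-1,"dz":0.1,"turn":-0.1,"jaw":65},
    {"dx":0,"dy":-3,"dz":0.2,"turn":-0.2,"jaw":65},
    {"dx":0,"dy":-5,"dz":0.4,"turn":-0.3,"jaw":65},
    {"dx":0,"dy":-7,"dz":0.6,"turn":-0.4,"jaw":65},
    {"dx":0,"dy":-9,"dz":0.8,"turn":-0.5,"jaw":65},
    {"dx":0,"dy":-11,"dz":0.9,"turn":-0.6,"jaw":65},
    {"dx":0,"dy":-13,"dz":1.0,"turn":-0.7,"jaw":65},
    {"dx":0,"dy":-15,"dz":1.2,"turn":-0.75,"jaw":65},
    {"dx":0,"dy":-17,"dz":1.4,"turn":-0.75,"jaw":65},
    {"dx":0,"dy":-19,"dz":1.5,"turn":-0.75,"jaw":65},
    {"dx":0,"dy":-21,"dz":1.6,"turn":-0.75,"jaw":65},
    {"dx":0,"dy":-23,"dz":1.8,"turn":-0.75,"jaw":65},
    {"dx":0,"dy":-23,"dz":1.8,"turn":-0.75,"jaw":65}
  ]
}}

```text
time_s: 4.3
tcp_pos: [0.4608, 0.0013, 0.0523]
eef_rot: [[-0.001, -0.176, 0.984], [0.001, 0.984, 0.176], [-1.0, 0.001, -0.001]]
wrist_force: [-4.0, 1.5, 6.7]
opening: 0.0698
```

```bash
python3 - <<'E'
from h import *
im=shot("scene","s4"); cv2.imwrite("pics/s4c.png",cv2.resize(im[140:280,230:430],None,fx=4,fy=4,interpolation=2))
s=state();print(s["time_s"],s["wrist_force"],s["tcp_pos"],s["opening"],s["torque"])
n=np.array([-.176,.984]);print((s["tcp_pos"][:2]-[.386,-.048])@n,(np.array([.4575,.0235])-[.386,-.048])@n)
go(s["tcp_pos"],10.15)
E
```

```text
4.35 [-3.86368197  2.3769896   6.45953814] [0.46079523 0.00131404 0.05233952] 0.07005721077910079 [ 0.29610755  0.70978448 -0.09059266]
0.035361054764978334 0.057772000000000004
shift mm [0. 0. 0.] turn -0.0 yaw now 10.15
```

View pics/s4c.png

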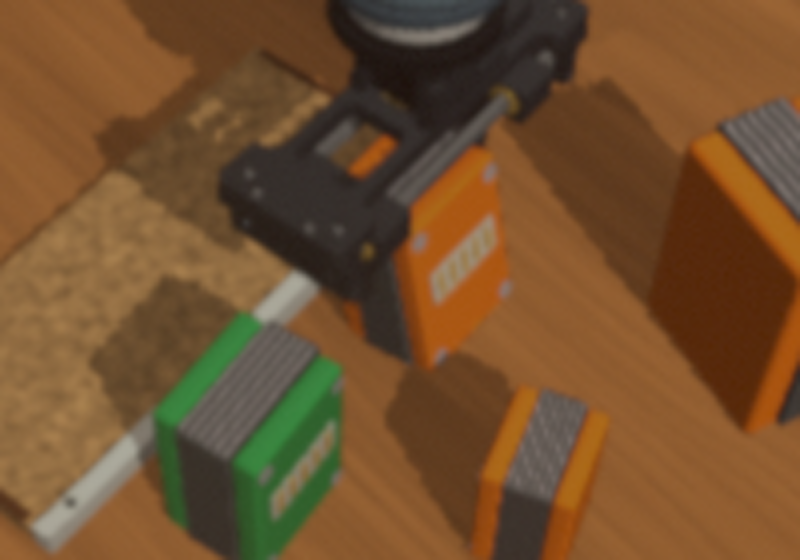

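Emit:
{"name": "carry_out", "arguments": {
  "motion": [
    {"dx":0,"dy":-1,"dz":0,"turn":0,"jaw":65},
    {"dx":0,"dy":-2,"dz":0,"turn":0,"jaw":65},
    {"dx":0,"dy":-3,"dz":0,"turn":0,"jaw":65},
    {"dx":0,"dy":-4,"dz":0,"turn":0,"jaw":65},
    {"dx":0,"dy":-5,"dz":0,"turn":0,"jaw":65},
    {"dx":0,"dy":-5,"dz":0,"turn":0,"jaw":65}
  ]
}}

```text
time_s: 4.85
tcp_pos: [0.4618, -0.004, 0.052]
eef_rot: [[-0.001, -0.176, 0.984], [0.0, 0.984, 0.176], [-1.0, 0.0, -0.001]]
wrist_force: [-5.1, 1.8, 5.4]
opening: 0.0701
```

Emit:
{"name": "carry_out", "arguments": {
  "motion": [
    {"dx":0,"dy":-1,"dz":0,"turn":0,"jaw":65},
    {"dx":0,"dy":-2,"dz":0,"turn":0,"jaw":65},
    {"dx":0,"dy":-2,"dz":0,"turn":0,"jaw":65}
  ]
}}

```text
time_s: 5.1
tcp_pos: [0.4621, -0.006, 0.0518]
eef_rot: [[-0.001, -0.176, 0.984], [-0.0, 0.984, 0.176], [-1.0, 0.0, -0.001]]
wrist_force: [-5.0, 1.7, 3.9]
opening: 0.0702
```

Emit:
{"name": "carry_out", "arguments": {
  "motion": [
    {"dx":0,"dy":-1,"dz":0,"turn":0,"jaw":65},
    {"dx":0,"dy":-1,"dz":0,"turn":0,"jaw":65}
  ]
}}

```text
time_s: 5.27
tcp_pos: [0.4623, -0.0069, 0.0518]
eef_rot: [[-0.001, -0.176, 0.984], [-0.0, 0.984, 0.176], [-1.0, 0.0, -0.001]]
wrist_force: [-4.8, 2.4, 2.9]
opening: 0.0701
```

Emit:
{"name": "carry_out", "arguments": {
  "motion": [
    {"dx":0.3,"dy":-0.7,"dz":0,"turn":0,"jaw":65},
    {"dx":0.3,"dy":-1.5,"dz":0,"turn":0,"jaw":65},
    {"dx":0.3,"dy":-1.5,"dz":0,"turn":0,"jaw":65}
  ]
}}

```text
time_s: 5.52
tcp_pos: [0.4626, -0.0084, 0.0516]
eef_rot: [[-0.001, -0.176, 0.984], [-0.0, 0.984, 0.176], [-1.0, 0.0, -0.001]]
wrist_force: [-5.2, 1.0, 4.8]
opening: 0.0699
```

Emit:
{"name": "carry_out", "arguments": {
  "motion": [
    {"dx":0.2,"dy":-0.7,"dz":0,"turn":0,"jaw":65},
    {"dx":0.2,"dy":-1.5,"dz":0,"turn":0,"jaw":65},
    {"dx":0.2,"dy":-1.5,"dz":0,"turn":0,"jaw":65}
  ]
}}

```text
time_s: 5.77
tcp_pos: [0.4629, -0.0099, 0.0514]
eef_rot: [[-0.001, -0.176, 0.984], [-0.0, 0.984, 0.176], [-1.0, -0.0, -0.001]]
wrist_force: [-4.5, 1.5, 4.2]
opening: 0.0697
```

```bash
python3 - <<'E'
from h import *
im=shot("scene","s5"); cv2.imwrite("pics/s5c.png",cv2.resize(im[140:280,230:430],None,fx=4,fy=4,interpolation=2))
s=state();print(s["time_s"],s["wrist_force"],s["tcp_pos"],s["opening"],s["torque"])
E
```

```text
5.8167 [-4.95322502  0.52201775  4.42191245] [ 0.46293116 -0.00988778  0.05143363] 0.07010705037347177 [ 0.16495217  0.87824402 -0.08450536]
```

View pics/s5c.png

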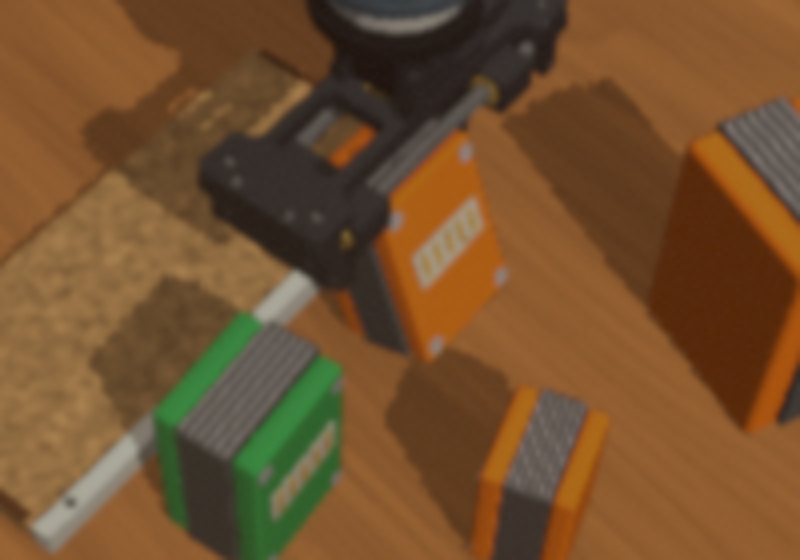

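The rear face now leans: its right edge runs from crop (470,130) to (505,285). The block is tipping in the light grip while the foot lags behind. I'll quantify that and undo it.

```bash
cat >> h.py <<'E'
XH=np.array([np.cos(np.radians(10.15)),np.sin(np.radians(10.15)),0]);YH=np.array([-XH[1],XH[0],0]);F2=np.array([.386,-.048,0])
def side(n,uv,along):  # intersect with plane XH.(p-F2)=along -> (yh,z)
    o,d=ray(n,uv); t=(along-(o-F2)@XH)/(d@XH); p=o+d*t[:,None]; return np.c_[(p-F2)@YH,p[:,2]]
E
python3 - <<'E'
from h import *
np.set_printoptions(precision=4,suppress=True)
f=lambda L:[(230+x/4-.4,140+y/4-.4) for x,y in L]
for nm,tcp,L in [("s3",(.4575,.0235,0),[(532,190),(520,330),(428,378)]),("s4",(.4608,.0013,0),[(495,150),(509,300),(432,368)]),("s5",(.4629,-.0099,0),[(472,131),(505,285),(430,360)])]:
    al=(np.array(tcp)-F2)@XH
    print(nm,"tcp along/y",al,(np.array(tcp)-F2)@YH, side("scene",f(L[:2]),al-.035).ravel(), side("scene",f(L[2:]),al+.035).ravel())
E
```

```text
s3 tcp along/y 0.08298115319007912 0.057780863746093515 [ 0.0835  0.0925  0.0889 -0.0183] [0.0799 0.0104]
s4 tcp along/y 0.08231729466023915 0.03534675373806425 [ 0.0605  0.1038  0.0795 -0.0005] [0.0813 0.0199]
s5 tcp along/y 0.0824107002112414 0.02395196214703276 [0.0468 0.1076 0.076  0.0097] [0.0798 0.0255]
```

Tilt is about 16° with the foot hardly moved (roughly 5 mm). I'll bring it back upright, release, then regrip lower and firmer.

Emit:
{"name": "carry_out", "arguments": {
  "motion": [
    {"dx":0,"dy":2,"dz":0,"turn":0,"jaw":65},
    {"dx":0,"dy":5,"dz":0,"turn":0,"jaw":65},
    {"dx":0,"dy":8,"dz":0,"turn":0,"jaw":65},
    {"dx":0,"dy":11,"dz":0,"turn":0,"jaw":65},
    {"dx":0,"dy":14,"dz":0,"turn":0,"jaw":65},
    {"dx":0,"dy":17,"dz":0,"turn":0,"jaw":65},
    {"dx":0,"dy":19,"dz":0,"turn":0,"jaw":65},
    {"dx":0,"dy":21,"dz":0,"turn":0,"jaw":65},
    {"dx":0,"dy":23,"dz":0,"turn":0,"jaw":65},
    {"dx":0,"dy":25,"dz":0,"turn":0,"jaw":65},
    {"dx":0,"dy":26,"dz":0,"turn":0,"jaw":65},
    {"dx":0,"dy":26,"dz":0,"turn":0,"jaw":65}
  ]
}}

```text
time_s: 6.82
tcp_pos: [0.4585, 0.0161, 0.0515]
eef_rot: [[-0.0, -0.176, 0.984], [0.0, 0.984, 0.176], [-1.0, 0.0, -0.0]]
wrist_force: [0.3, 0.4, -6.7]
opening: 0.07
```

```bash
python3 - <<'E'
from h import *
im=shot("scene","s6"); cv2.imwrite("pics/s6c.png",cv2.resize(im[140:280,230:430],None,fx=4,fy=4,interpolation=2))
s=state();print(s["time_s"],s["wrist_force"],s["tcp_pos"],s["opening"],s["torque"],(s["tcp_pos"]-F2)@YH)
E
```

```text
6.8667 [-0.16451123 -0.27478501 -6.13602122] [0.45858084 0.01595289 0.05149986] 0.06985391580495391 [-0.09388144 -0.11464561 -0.03737927] 0.050161397002931665
```

View pics/s6c.png

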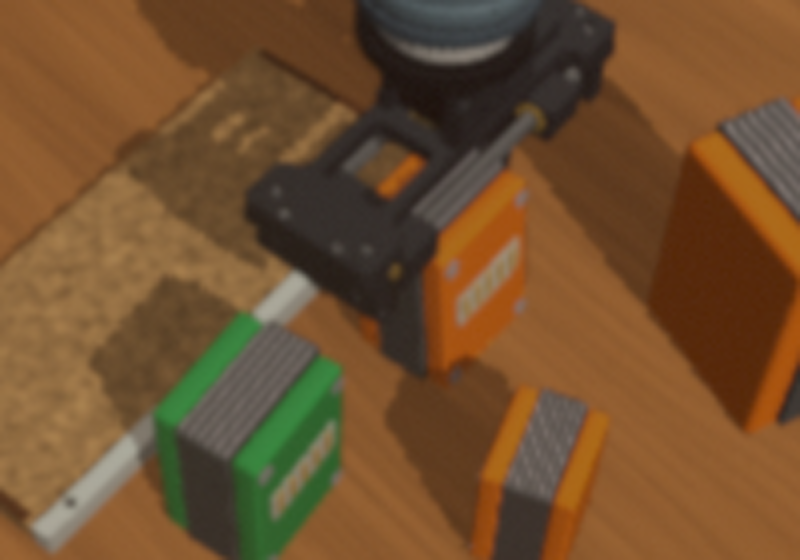

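The block is upright again (right edge from (527,185) to (522,310)), but the arm is carrying about 6 N of its weight. I'll ease down and release, then lower and regrip.

Emit:
{"name": "carry_out", "arguments": {
  "motion": [
    {"dx":0.7,"dy":0,"dz":0,"turn":0,"jaw":65},
    {"dx":1.2,"dy":0,"dz":0,"turn":0,"jaw":65},
    {"dx":1.2,"dy":0,"dz":0,"turn":0,"jaw":70},
    {"dx":1.2,"dy":0,"dz":0,"turn":0,"jaw":80},
    {"dx":1.2,"dy":0,"dz":0,"turn":0,"jaw":90},
    {"dx":1.2,"dy":0,"dz":0,"turn":0,"jaw":95},
    {"dx":1.2,"dy":0,"dz":0,"turn":0,"jaw":95}
  ]
}}

```text
time_s: 7.45
tcp_pos: [0.4593, 0.0156, 0.0507]
eef_rot: [[0.001, -0.176, 0.984], [-0.0, 0.984, 0.176], [-1.0, -0.001, 0.001]]
wrist_force: [-0.4, 0.4, -0.0]
opening: 0.0837
```

```bash
python3 - <<'E'
from h import *
im=shot("scene","s7"); cv2.imwrite("pics/s7c.png",cv2.resize(im[140:280,230:430],None,fx=4,fy=4,interpolation=2))
s=state();print(s["time_s"],s["wrist_force"],s["tcp_pos"],s["opening"],s["torque"],(s["tcp_pos"]-F2)@YH)
E
```

```text
7.5 [ 0.08205467 -0.49623185  0.4209797 ] [0.45910421 0.01563611 0.05058998] 0.08392886457289392 [-0.02486017 -0.09948952 -0.00225246] 0.04975734643480064
```

View pics/s7c.png

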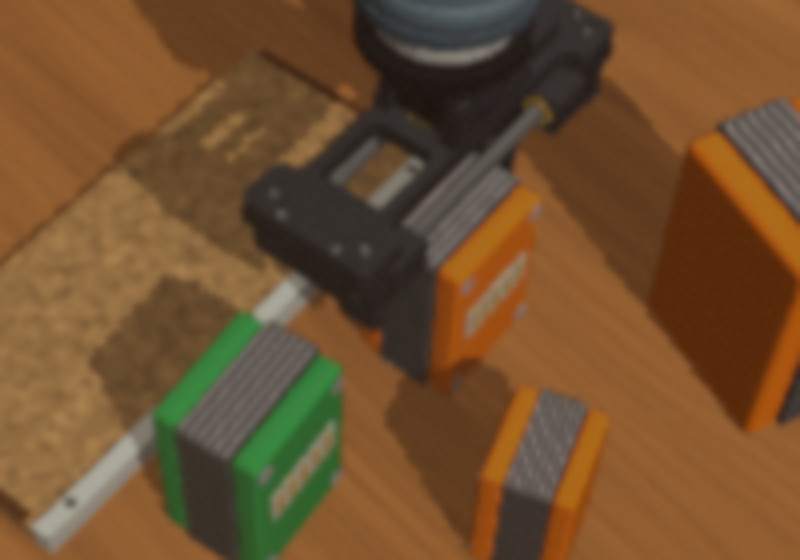

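```bash
python3 - <<'E'
from h import *
np.set_printoptions(precision=4,suppress=True)
f=lambda L:[(230+x/4-.4,140+y/4-.4) for x,y in L]
# rear top edge right & left corners and visible front? 
P=onz("scene",f([(540,200),(440,270)]),.096); print(P,(P-F2)@XH,(P-F2)@YH)
print(onz("scene",f([(532,190)]),.096), (onz("scene",f([(532,190)]),.096)-F2)@YH)
s=state();go(s["tcp_pos"]+YH*.006-[0,0,.0105],10.15)
E
```

```text
[[0.4222 0.0512 0.096 ]
 [0.4855 0.0506 0.096 ]] [0.0531 0.1153] [0.0913 0.0795]
[[0.4208 0.0445 0.096 ]] [0.0849]
shift mm [10.5  6.  -0. ] turn -0.0 yaw now 10.15
```

```bash
python3 - <<'E'
import cv2
from h import *
for n in("s3","s6","s7"):
    im=cv2.imread(f"pics/{n}.png")[170:240,310:380]; cv2.imwrite(f"pics/{n}z.png",im)
a=np.hstack([cv2.resize(cv2.imread(f"pics/{n}z.png"),None,fx=3.8,fy=3.8,interpolation=2) for n in("s3","s6","s7")]);cv2.imwrite("pics/cmp.png",a);print(a.shape)
E
```

```text
(266, 798, 3)
```

View pics/cmp.png

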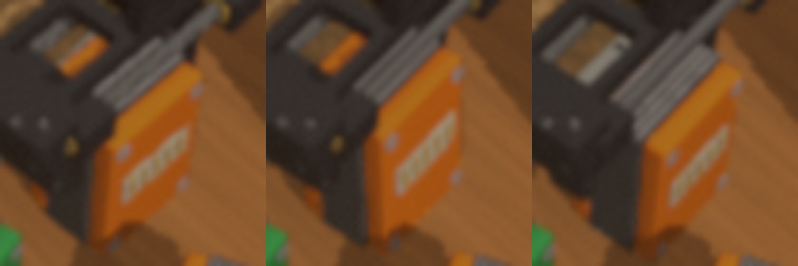

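```bash
python3 - <<'E'
from h import *
np.set_printoptions(precision=4,suppress=True)
for nm,L,off in [("s3",[(123,153),(196,90)],0),("s3b",[(113,243),(183,184)],0),("s6",[(390,137),(457,74)],266),("s7",[(672,157),(737,88)],532),("s7b",[(653,240),(722,178)],532)]:
    z=.085 if nm[-1]!="b" else .011
    P=onz("scene",[(310+(x-off)/3.8-.4,170+y/3.8-.4) for x,y in L],z); d=P[1]-P[0]
    print(nm,P[:,:2],"yaw",np.degrees(np.arctan2(-d[1],-d[0])).round(1),"ctr ŷ",((P.mean(0)-F2)@YH).round(4),"along",((P.mean(0)-F2)@XH).round(4))
E
```

```text
s3 [[0.4805 0.0524]
 [0.4263 0.0477]] yaw 5.0 ctr ŷ 0.0847 along 0.0836
s3b [[0.4834 0.0542]
 [0.4297 0.0512]] yaw 3.3 ctr ŷ 0.0867 along 0.0872
s6 [[0.4735 0.0457]
 [0.421  0.0388]] yaw 7.5 ctr ŷ 0.0781 along 0.0762
s7 [[0.4759 0.0595]
 [0.422  0.0497]] yaw 10.3 ctr ŷ 0.0899 along 0.0801
s7b [[0.479  0.0556]
 [0.4241 0.0508]] yaw 5.0 ctr ŷ 0.0881 along 0.0823
```

Emit:
{"name": "carry_out", "arguments": {
  "motion": [
    {"dx":3,"dy":4,"dz":0,"turn":0,"jaw":95},
    {"dx":8,"dy":7,"dz":0,"turn":0,"jaw":95},
    {"dx":11,"dy":7,"dz":0,"turn":0,"jaw":95},
    {"dx":11,"dy":7,"dz":0,"turn":0,"jaw":85},
    {"dx":11,"dy":7,"dz":0,"turn":0,"jaw":80},
    {"dx":11,"dy":7,"dz":0,"turn":0,"jaw":75},
    {"dx":11,"dy":7,"dz":0,"turn":0,"jaw":65},
    {"dx":11,"dy":7,"dz":0,"turn":0,"jaw":65}
  ],
  "newtons": 45
}}

```text
time_s: 8.17
tcp_pos: [0.4571, 0.0228, 0.039]
eef_rot: [[-0.0, -0.176, 0.984], [0.0, 0.984, 0.176], [-1.0, 0.0, -0.0]]
wrist_force: [1.1, 0.0, -5.7]
opening: 0.0699
```

```bash
python3 - <<'E'
from h import *
s=state();print(s["time_s"],s["wrist_force"],s["tcp_pos"],s["opening"],s["torque"],(s["tcp_pos"]-F2)@YH)
E
```

```text
8.1667 [ 1.10777121  0.03007924 -5.68732923] [0.45708893 0.02276045 0.03903191] 0.06991814537726906 [-0.02823245 -0.28485567 -0.0127459 ] 0.057125328322761064
```

Emit:
{"name": "carry_out", "arguments": {
  "motion": [
    {"dx":0.4,"dy":0,"dz":0,"turn":0,"jaw":65},
    {"dx":0.8,"dy":0,"dz":0,"turn":0,"jaw":65},
    {"dx":0.8,"dy":0,"dz":0,"turn":0,"jaw":65}
  ]
}}

```text
time_s: 8.42
tcp_pos: [0.4572, 0.0227, 0.039]
eef_rot: [[-0.001, -0.176, 0.984], [0.0, 0.984, 0.176], [-1.0, 0.0, -0.001]]
wrist_force: [-1.9, 0.3, 4.7]
opening: 0.0697
```

Emit:
{"name": "carry_out", "arguments": {
  "motion": [
    {"dx":0,"dy":-1,"dz":0,"turn":0,"jaw":65},
    {"dx":0,"dy":-2.5,"dz":0,"turn":0,"jaw":65},
    {"dx":0,"dy":-4,"dz":0,"turn":0,"jaw":65},
    {"dx":0,"dy":-6,"dz":0,"turn":0,"jaw":65},
    {"dx":0,"dy":-8,"dz":0,"turn":0,"jaw":65},
    {"dx":0,"dy":-8,"dz":0,"turn":0,"jaw":65}
  ]
}}

```text
time_s: 8.92
tcp_pos: [0.459, 0.0156, 0.039]
eef_rot: [[0.0, -0.176, 0.984], [0.002, 0.984, 0.176], [-1.0, 0.001, 0.001]]
wrist_force: [0.1, 5.2, 2.5]
opening: 0.0695
```

```bash
python3 - <<'E'
from h import *
im=shot("scene","s8"); cv2.imwrite("pics/s8c.png",cv2.resize(im[140:280,230:430],None,fx=4,fy=4,interpolation=2))
s=state();print(s["time_s"],s["wrist_force"],s["tcp_pos"],s["opening"],s["torque"],(s["tcp_pos"]-F2)@YH)
E
```

```text
8.9667 [0.10519991 4.78639193 3.6829463 ] [0.4589552  0.01557495 0.03901523] 0.06956045379071579 [ 0.79012797  0.18006722 -0.11457245] 0.04972340057325228
```

View pics/s8c.png

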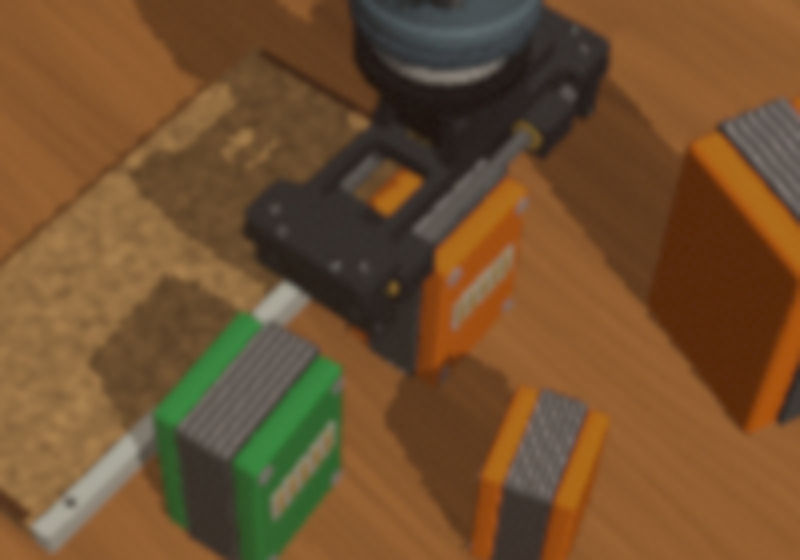

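It stays upright now: the lower screw has moved to (508,305) together with the top. Continuing the slide.

Emit:
{"name": "carry_out", "arguments": {
  "motion": [
    {"dx":0,"dy":-1.5,"dz":0,"turn":0,"jaw":65},
    {"dx":0,"dy":-3,"dz":0,"turn":0,"jaw":65},
    {"dx":0,"dy":-5,"dz":0,"turn":0,"jaw":65},
    {"dx":0,"dy":-7,"dz":0,"turn":0,"jaw":65},
    {"dx":0,"dy":-9,"dz":0,"turn":0,"jaw":65},
    {"dx":0,"dy":-11,"dz":0,"turn":0,"jaw":65},
    {"dx":0,"dy":-13,"dz":0,"turn":0,"jaw":65},
    {"dx":0,"dy":-15,"dz":0,"turn":0,"jaw":65},
    {"dx":0,"dy":-15,"dz":0,"turn":0,"jaw":65}
  ]
}}

```text
time_s: 9.72
tcp_pos: [0.4618, 0.0008, 0.039]
eef_rot: [[0.001, -0.176, 0.984], [0.002, 0.984, 0.176], [-1.0, 0.001, 0.001]]
wrist_force: [0.9, 4.5, 2.7]
opening: 0.0701
```

```bash
python3 - <<'E'
from h import *
im=shot("scene","s9"); cv2.imwrite("pics/s9c.png",cv2.resize(im[140:280,230:430],None,fx=4,fy=4,interpolation=2))
s=state();print(s["time_s"],s["wrist_force"],s["tcp_pos"],s["opening"],s["torque"],(s["tcp_pos"]-F2)@YH)
E
```

```text
9.7667 [0.44735115 5.04434009 3.50831825] [0.46176181 0.00076992 0.03903559] 0.06994732767360214 [ 0.75338447  0.10520045 -0.13131151] 0.03465547863169284
```

View pics/s9c.png

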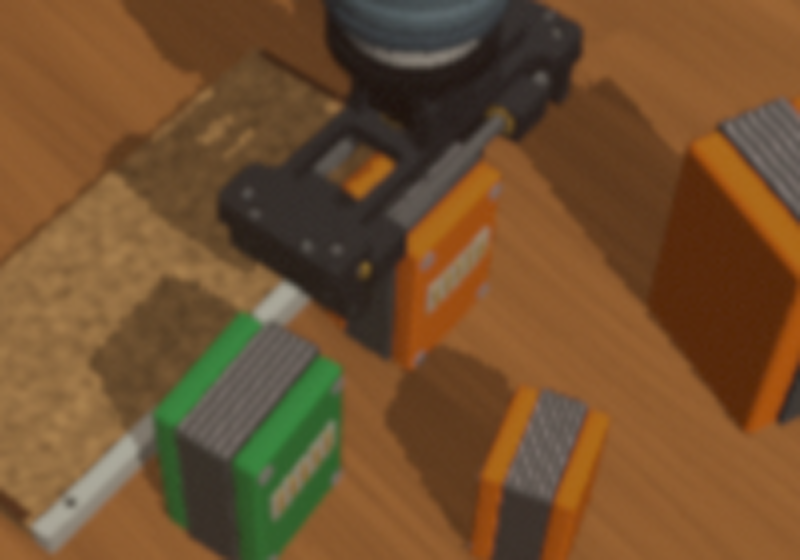

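Emit:
{"name": "carry_out", "arguments": {
  "motion": [
    {"dx":0,"dy":-1,"dz":0,"turn":0,"jaw":65},
    {"dx":0,"dy":-2,"dz":0,"turn":0,"jaw":65},
    {"dx":0,"dy":-3,"dz":0,"turn":0,"jaw":65},
    {"dx":0,"dy":-4,"dz":0,"turn":0,"jaw":65},
    {"dx":0,"dy":-5,"dz":0,"turn":0,"jaw":65},
    {"dx":0,"dy":-5,"dz":0,"turn":0,"jaw":65}
  ]
}}

```text
time_s: 10.27
tcp_pos: [0.4626, -0.0039, 0.039]
eef_rot: [[0.0, -0.176, 0.984], [0.002, 0.984, 0.176], [-1.0, 0.002, 0.001]]
wrist_force: [0.1, 5.6, 3.9]
opening: 0.0696
```

Emit:
{"name": "carry_out", "arguments": {
  "motion": [
    {"dx":0,"dy":-0.7,"dz":0,"turn":0,"jaw":65},
    {"dx":0,"dy":-1.5,"dz":0,"turn":0,"jaw":65},
    {"dx":0,"dy":-1.5,"dz":0,"turn":0,"jaw":65}
  ]
}}

```text
time_s: 10.52
tcp_pos: [0.4628, -0.0053, 0.039]
eef_rot: [[0.0, -0.176, 0.984], [0.002, 0.984, 0.176], [-1.0, 0.002, 0.001]]
wrist_force: [0.4, 6.2, 4.7]
opening: 0.0698
```

Emit:
{"name": "carry_out", "arguments": {
  "motion": [
    {"dx":0,"dy":-0.5,"dz":0,"turn":0,"jaw":65},
    {"dx":0,"dy":-1,"dz":0,"turn":0,"jaw":65},
    {"dx":0,"dy":-1,"dz":0,"turn":0,"jaw":65}
  ]
}}

```text
time_s: 10.77
tcp_pos: [0.4629, -0.0062, 0.0391]
eef_rot: [[0.0, -0.176, 0.984], [0.002, 0.984, 0.176], [-1.0, 0.002, 0.001]]
wrist_force: [0.2, 6.0, 4.0]
opening: 0.0697
```

Emit:
{"name": "carry_out", "arguments": {
  "motion": [
    {"dx":0,"dy":-0.5,"dz":0,"turn":0,"jaw":65},
    {"dx":0,"dy":-1,"dz":0,"turn":0,"jaw":65},
    {"dx":0,"dy":-1,"dz":0,"turn":0,"jaw":65}
  ]
}}

```text
time_s: 11.02
tcp_pos: [0.4631, -0.0072, 0.0391]
eef_rot: [[0.0, -0.176, 0.984], [0.002, 0.984, 0.176], [-1.0, 0.002, 0.001]]
wrist_force: [0.4, 6.3, 4.0]
opening: 0.0695
```

Emit:
{"name": "carry_out", "arguments": {
  "motion": [
    {"dx":0,"dy":-0.5,"dz":0,"turn":0,"jaw":65},
    {"dx":0,"dy":-1,"dz":0,"turn":0,"jaw":65},
    {"dx":0,"dy":-1,"dz":0,"turn":0,"jaw":65}
  ]
}}

```text
time_s: 11.27
tcp_pos: [0.4632, -0.0081, 0.0391]
eef_rot: [[0.0, -0.176, 0.984], [0.002, 0.984, 0.176], [-1.0, 0.002, 0.001]]
wrist_force: [-0.2, 7.3, 4.9]
opening: 0.0698
```

```bash
python3 - <<'E'
from h import *
im=shot("scene","s10"); cv2.imwrite("pics/s10c.png",cv2.resize(im[140:280,230:430],None,fx=4,fy=4,interpolation=2))
s=state();print(s["time_s"],s["wrist_force"],s["tcp_pos"],s["opening"],s["torque"],(s["tcp_pos"]-F2)@YH)
E
```

```text
11.3167 [-0.2482652   7.02733547  4.39603639] [ 0.46322521 -0.00814518  0.03903704] 0.06969972918387451 [ 1.08298317  0.15404474 -0.18370612] 0.02562200376003687
```

View pics/s10c.png

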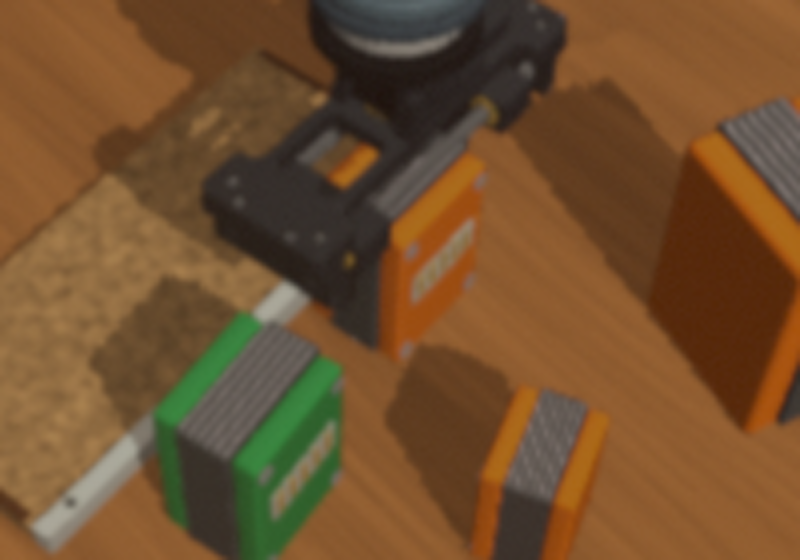

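Emit:
{"name": "carry_out", "arguments": {
  "motion": [
    {"dx":0,"dy":-0.5,"dz":0,"turn":0,"jaw":65},
    {"dx":0,"dy":-1,"dz":0,"turn":0,"jaw":65},
    {"dx":0,"dy":-1,"dz":0,"turn":0,"jaw":65}
  ]
}}

```text
time_s: 11.57
tcp_pos: [0.4634, -0.0091, 0.039]
eef_rot: [[0.0, -0.176, 0.984], [0.002, 0.984, 0.176], [-1.0, 0.002, 0.001]]
wrist_force: [-0.7, 7.0, 4.7]
opening: 0.0699
```

Emit:
{"name": "carry_out", "arguments": {
  "motion": [
    {"dx":0,"dy":-0.5,"dz":0,"turn":0,"jaw":65},
    {"dx":0,"dy":-1,"dz":0,"turn":0,"jaw":65},
    {"dx":0,"dy":-1,"dz":0,"turn":0,"jaw":65}
  ]
}}

```text
time_s: 11.82
tcp_pos: [0.4636, -0.0101, 0.039]
eef_rot: [[0.0, -0.176, 0.984], [0.002, 0.984, 0.176], [-1.0, 0.002, 0.001]]
wrist_force: [-0.6, 7.6, 4.5]
opening: 0.0695
```

Emit:
{"name": "carry_out", "arguments": {
  "motion": [
    {"dx":0,"dy":-0.5,"dz":0,"turn":0,"jaw":65},
    {"dx":0,"dy":-1,"dz":0,"turn":0,"jaw":65},
    {"dx":0,"dy":-1,"dz":0,"turn":0,"jaw":65}
  ]
}}

```text
time_s: 12.07
tcp_pos: [0.4638, -0.0111, 0.039]
eef_rot: [[0.0, -0.176, 0.984], [0.002, 0.984, 0.176], [-1.0, 0.002, 0.001]]
wrist_force: [-0.6, 7.0, 4.5]
opening: 0.0698
```

```bash
python3 - <<'E'
from h import *
im=shot("scene","s11"); cv2.imwrite("pics/s11c.png",cv2.resize(im[150:250,280:380],None,fx=6,fy=6,interpolation=2))
s=state();print(s["time_s"],s["wrist_force"],s["tcp_pos"],s["opening"],s["torque"],(s["tcp_pos"]-F2)@YH,(s["tcp_pos"]-F2)@XH)
E
```

```text
12.1167 [-1.51946072  7.20176606  4.06562149] [ 0.4637222  -0.01109814  0.0390296 ] 0.06978677260381275 [ 1.04990432  0.17722249 -0.10368438] 0.022627682123245306 0.08300888486109301
```

View pics/s11c.png

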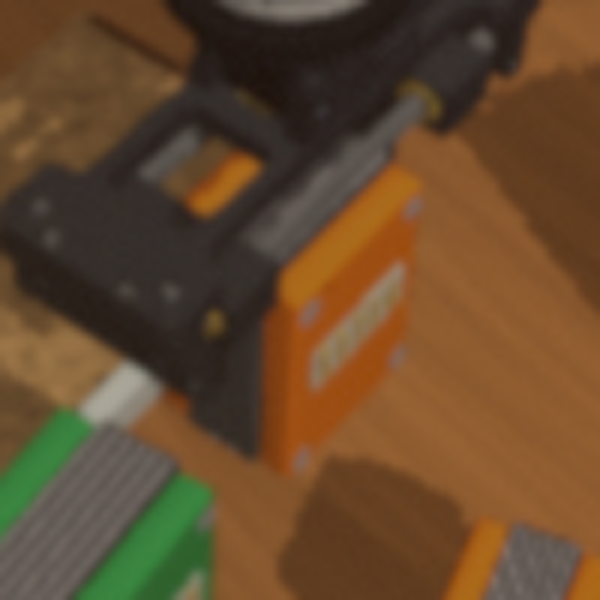

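```bash
python3 - <<'E'
from h import *
np.set_printoptions(precision=4,suppress=True)
al=.083
f=lambda x,y:(280+x/6-.4,150+y/6-.4)
for a in (.028,.030): print(side("scene",[f(413,207),f(398,357)],al-a).ravel(), side("scene",[f(310,308),f(300,458)],al+a).ravel())
g=lambda x,y:(310+x/3.8-.4,170+y/3.8-.4)
for a in (.028,.030): print("s3",side("scene",[g(196,90),g(183,184)],al-a).ravel(), side("scene",[g(123,153),g(113,243)],al+a).ravel())
# bottom corner
print(onz("scene",[f(285,475)],0),(onz("scene",[f(285,475)],0)-F2)@YH)
# fence outer bottom edge/top edge near green visible: top outer edge pts (102,425),(160,378)
P=onz("scene",[f(102,425),f(160,378)],.015);print(P,(P-F2)@YH)
E
```

```text
[0.056  0.087  0.0566 0.007 ] [0.0574 0.0918 0.0571 0.0099]
[0.0548 0.0842 0.0553 0.0039] [0.0588 0.0949 0.0585 0.0134]
s3 [0.0863 0.0828 0.0869 0.0023] [0.0824 0.0855 0.0817 0.0059]
s3 [ 0.0852  0.08    0.0859 -0.0008] [0.0837 0.0887 0.0829 0.0094]
[[0.4889 0.0249 0.    ]] [0.0536]
[[ 0.5287 -0.0225  0.015 ]
 [ 0.5016 -0.0247  0.015 ]] [-0.      0.0026]
```

It's upright (upper and lower screws both give ŷ = 57 mm), with the front face about 1 mm from the fence. A bit further.

Emit:
{"name": "carry_out", "arguments": {
  "motion": [
    {"dx":0,"dy":-0.5,"dz":0,"turn":0,"jaw":65},
    {"dx":0,"dy":-1,"dz":0,"turn":0,"jaw":65},
    {"dx":0,"dy":-1,"dz":0,"turn":0,"jaw":65}
  ]
}}

```text
time_s: 12.37
tcp_pos: [0.4639, -0.0121, 0.0391]
eef_rot: [[0.0, -0.176, 0.984], [0.002, 0.984, 0.176], [-1.0, 0.002, 0.001]]
wrist_force: [-0.6, 7.3, 4.8]
opening: 0.0698
```

Emit:
{"name": "carry_out", "arguments": {
  "motion": [
    {"dx":0,"dy":-0.5,"dz":0,"turn":0,"jaw":65},
    {"dx":0,"dy":-1,"dz":0,"turn":0,"jaw":65},
    {"dx":0,"dy":-1,"dz":0,"turn":0,"jaw":65}
  ]
}}

```text
time_s: 12.62
tcp_pos: [0.4639, -0.0123, 0.0391]
eef_rot: [[-0.0, -0.175, 0.985], [0.003, 0.985, 0.175], [-1.0, 0.003, 0.001]]
wrist_force: [-0.6, 10.8, 6.6]
opening: 0.0696
```

```bash
python3 - <<'E'
from h import *
s=state();print(s["time_s"],s["wrist_force"],s["tcp_pos"],s["opening"],s["torque"],(s["tcp_pos"]-F2)@YH,(s["tcp_pos"]-F2)@XH)
E
```

```text
12.6167 [-0.55184291 10.83742509  6.64853983] [ 0.46393772 -0.01234689  0.03906906] 0.0696431131624064 [ 1.69859091  0.24235392 -0.22930122] 0.021360495164147602 0.08300097453818879
```

Contact: motion stopped and the force jumped. One more millimetre to seat it, then release and rise. After that I move behind it.

Emit:
{"name": "carry_out", "arguments": {
  "motion": [
    {"dx":0,"dy":-0.6,"dz":0,"turn":0,"jaw":65},
    {"dx":0,"dy":-1.2,"dz":0,"turn":0,"jaw":65},
    {"dx":0,"dy":-1.2,"dz":0,"turn":0,"jaw":65}
  ]
}}

```text
time_s: 12.87
tcp_pos: [0.464, -0.0125, 0.0391]
eef_rot: [[-0.0, -0.174, 0.985], [0.005, 0.985, 0.174], [-1.0, 0.005, 0.001]]
wrist_force: [-0.3, 16.1, 8.5]
opening: 0.0696
```

```bash
python3 - <<'E'
from h import *
s=state();print(s["time_s"],s["wrist_force"],s["tcp_pos"],s["opening"],s["torque"],(s["tcp_pos"]-F2)@YH,(s["tcp_pos"]-F2)@XH);go(s["tcp_pos"],10.15)
E
```

```text
12.8667 [-0.28905601 16.09398006  8.51165715] [ 0.4640016  -0.01253439  0.0391291 ] 0.0696191372188899 [ 2.59153999  0.29935307 -0.34422866] 0.02116466943784637 0.08303081063103063
shift mm [0. 0. 0.] turn -0.02 yaw now 10.05
```

Emit:
{"name": "carry_out", "arguments": {
  "motion": [
    {"dx":0,"dy":1,"dz":0,"turn":0,"jaw":65},
    {"dx":0,"dy":1.8,"dz":0,"turn":0,"jaw":75},
    {"dx":0,"dy":1.8,"dz":0,"turn":0,"jaw":85},
    {"dx":0,"dy":1.8,"dz":0,"turn":0,"jaw":95},
    {"dx":0,"dy":1.8,"dz":0,"turn":0,"jaw":97},
    {"dx":-10,"dy":1.8,"dz":0,"turn":0,"jaw":97},
    {"dx":-35,"dy":1.8,"dz":0,"turn":0,"jaw":97},
    {"dx":-65,"dy":1.8,"dz":0,"turn":0,"jaw":97},
    {"dx":-82,"dy":2,"dz":0,"turn":0,"jaw":90},
    {"dx":-82,"dy":20,"dz":0,"turn":0,"jaw":70},
    {"dx":-82,"dy":45,"dz":0,"turn":0,"jaw":50},
    {"dx":-82,"dy":66,"dz":0,"turn":0,"jaw":50},
    {"dx":-82,"dy":66,"dz":0,"turn":0,"jaw":50}
  ]
}}

```text
time_s: 13.95
tcp_pos: [0.4517, 0.0518, 0.1212]
eef_rot: [[0.0, -0.178, 0.984], [0.001, 0.984, 0.178], [-1.0, 0.001, 0.0]]
wrist_force: [0.6, 0.7, 0.3]
opening: 0.0551
```

```bash
python3 - <<'E'
from h import *
im=shot("scene","s12"); cv2.imwrite("pics/s12c.png",cv2.resize(im[110:260,250:430],None,fx=4,fy=4,interpolation=2))
im=shot("top","t12"); cv2.imwrite("pics/t12c.png",cv2.resize(im[80:320,170:410],None,fx=2.5,fy=2.5,interpolation=2))
s=state();print(s["time_s"],s["wrist_force"],s["tcp_pos"],s["opening"],(s["tcp_pos"]-F2)@YH,(s["tcp_pos"]-F2)@XH);go(s["tcp_pos"],10.1)
E
```

```text
14.05 [-0.1632178   0.41416189 -0.16334663] [0.45271042 0.04969615 0.12116572] 0.046547247027849625 0.08441108749065472 0.08288296651966699
shift mm [0. 0. 0.] turn 0.03 yaw now 10.25
```

View pics/s12c.png

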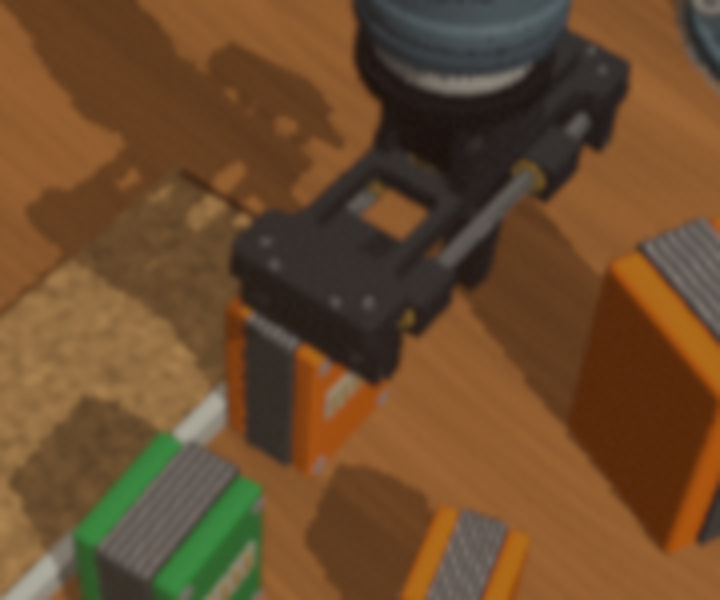

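View pics/t12c.png

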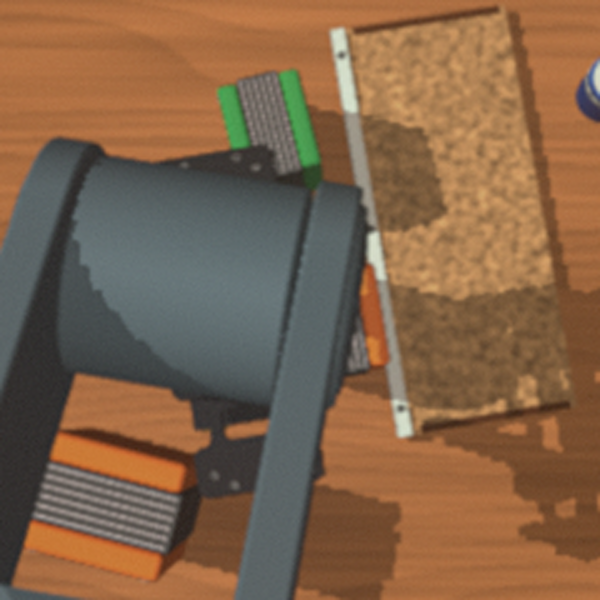

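The block stands square against the fence, with the front cover edge at top-crop (372,266)–(389,362) parallel to the bar. Now I lower behind it and push high.

Emit:
{"name": "carry_out", "arguments": {
  "motion": [
    {"dx":12,"dy":0,"dz":0,"turn":0,"jaw":50},
    {"dx":25,"dy":0,"dz":0,"turn":0,"jaw":50},
    {"dx":33,"dy":0,"dz":0,"turn":0,"jaw":50},
    {"dx":33,"dy":-5,"dz":0,"turn":0,"jaw":50},
    {"dx":33,"dy":-10,"dz":0,"turn":0,"jaw":50},
    {"dx":33,"dy":-13,"dz":0,"turn":0,"jaw":50},
    {"dx":33,"dy":-16,"dz":0,"turn":0,"jaw":50},
    {"dx":33,"dy":-19,"dz":0,"turn":0,"jaw":50},
    {"dx":33,"dy":-22,"dz":0,"turn":0,"jaw":50},
    {"dx":33,"dy":-25,"dz":0,"turn":0,"jaw":50},
    {"dx":33,"dy":-28,"dz":0,"turn":0,"jaw":50},
    {"dx":33,"dy":-28,"dz":0,"turn":0,"jaw":50}
  ]
}}

```text
time_s: 15.05
tcp_pos: [0.4582, 0.0225, 0.0886]
eef_rot: [[0.002, -0.176, 0.984], [0.001, 0.984, 0.176], [-1.0, 0.001, 0.002]]
wrist_force: [-0.5, 6.8, 5.0]
opening: 0.0437
```

```bash
python3 - <<'E'
from h import *
im=shot("scene","s13"); cv2.imwrite("pics/s13c.png",cv2.resize(im[110:260,250:430],None,fx=4,fy=4,interpolation=2))
s=state();print(s["time_s"],s["wrist_force"],s["tcp_pos"],s["opening"],(s["tcp_pos"]-F2)@YH,(s["tcp_pos"]-F2)@XH);go(s["tcp_pos"],10.1)
E
```

```text
15.1 [-0.29893153  4.9495203   4.56486974] [0.45815327 0.02259121 0.08851575] 0.044209048013370264 0.05677117711835097 0.08346404358510223
shift mm [0. 0. 0.] turn 0.01 yaw now 10.13
```

View pics/s13c.png

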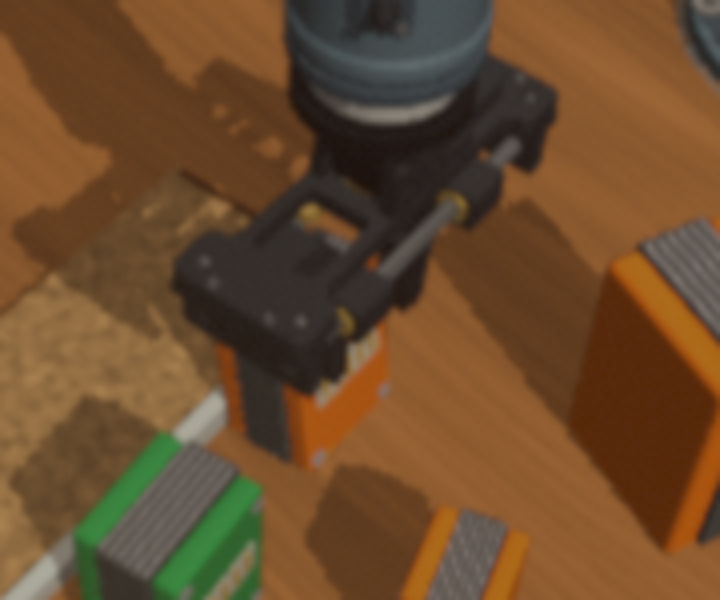

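The block has begun to tilt with its foot held. Continuing the push.

Emit:
{"name": "carry_out", "arguments": {
  "motion": [
    {"dx":0,"dy":-2,"dz":0,"turn":0,"jaw":50},
    {"dx":0,"dy":-4,"dz":0,"turn":0,"jaw":50},
    {"dx":0,"dy":-6,"dz":0,"turn":0,"jaw":50},
    {"dx":0,"dy":-8,"dz":0,"turn":0,"jaw":50},
    {"dx":0,"dy":-10,"dz":0,"turn":0,"jaw":50},
    {"dx":0,"dy":-12,"dz":0,"turn":0,"jaw":50},
    {"dx":0,"dy":-14,"dz":0,"turn":0,"jaw":50},
    {"dx":0,"dy":-16,"dz":0,"turn":0,"jaw":50},
    {"dx":0,"dy":-18,"dz":0,"turn":0,"jaw":50},
    {"dx":0,"dy":-18,"dz":0,"turn":0,"jaw":50}
  ]
}}

```text
time_s: 15.93
tcp_pos: [0.462, 0.0044, 0.0891]
eef_rot: [[0.003, -0.176, 0.984], [0.001, 0.984, 0.176], [-1.0, 0.0, 0.003]]
wrist_force: [-1.1, 5.0, 8.2]
opening: 0.0438
```

```bash
python3 - <<'E'
from h import *
im=shot("scene","s14"); cv2.imwrite("pics/s14c.png",cv2.resize(im[110:260,250:430],None,fx=4,fy=4,interpolation=2))
s=state();print(s["time_s"],s["wrist_force"],s["tcp_pos"],s["opening"],(s["tcp_pos"]-F2)@YH,(s["tcp_pos"]-F2)@XH);go(s["tcp_pos"],10.1)
E
```

```text
15.9833 [-0.88511164  4.69406004  7.61227555] [0.46193659 0.00449031 0.08906395] 0.044180379997598294 0.0382868411383612 0.08399830806319872
shift mm [0. 0. 0.] turn 0.01 yaw now 10.15
```

View pics/s14c.png

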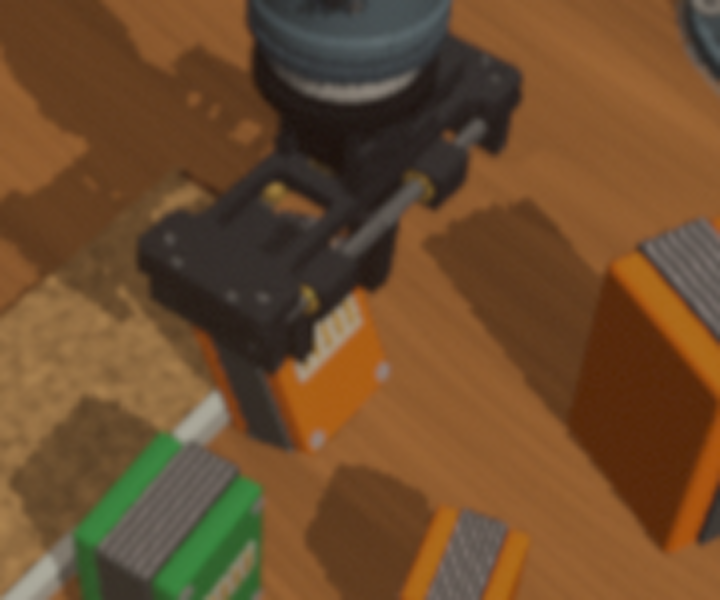

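Emit:
{"name": "carry_out", "arguments": {
  "motion": [
    {"dx":0,"dy":-2,"dz":0,"turn":0,"jaw":50},
    {"dx":0,"dy":-4,"dz":0,"turn":0,"jaw":50},
    {"dx":0,"dy":-6,"dz":0,"turn":0,"jaw":50},
    {"dx":0,"dy":-8,"dz":0,"turn":0,"jaw":50},
    {"dx":0,"dy":-9.5,"dz":0,"turn":0,"jaw":50},
    {"dx":0,"dy":-11,"dz":0,"turn":0,"jaw":50},
    {"dx":0,"dy":-12,"dz":0,"turn":0,"jaw":50},
    {"dx":0,"dy":-12,"dz":0,"turn":0,"jaw":50}
  ]
}}

```text
time_s: 16.65
tcp_pos: [0.4645, -0.0079, 0.0894]
eef_rot: [[0.004, -0.176, 0.984], [-0.001, 0.984, 0.176], [-1.0, -0.001, 0.004]]
wrist_force: [-0.2, 2.0, 8.8]
opening: 0.044
```

```bash
python3 - <<'E'
from h import *
im=shot("scene","s15"); cv2.imwrite("pics/s15c.png",cv2.resize(im[110:260,250:430],None,fx=4,fy=4,interpolation=2))
s=state();print(s["time_s"],s["wrist_force"],s["tcp_pos"],s["opening"],(s["tcp_pos"]-F2)@YH,(s["tcp_pos"]-F2)@XH);go(s["tcp_pos"],10.1)
E
```

```text
16.7 [-0.40706451  2.39421001  9.09732943] [ 0.46454124 -0.0078428   0.08938026] 0.04411292685542565 0.02568773816710798 0.0843887829461124
shift mm [0. 0. 0.] turn 0.01 yaw now 10.15
```

View pics/s15c.png

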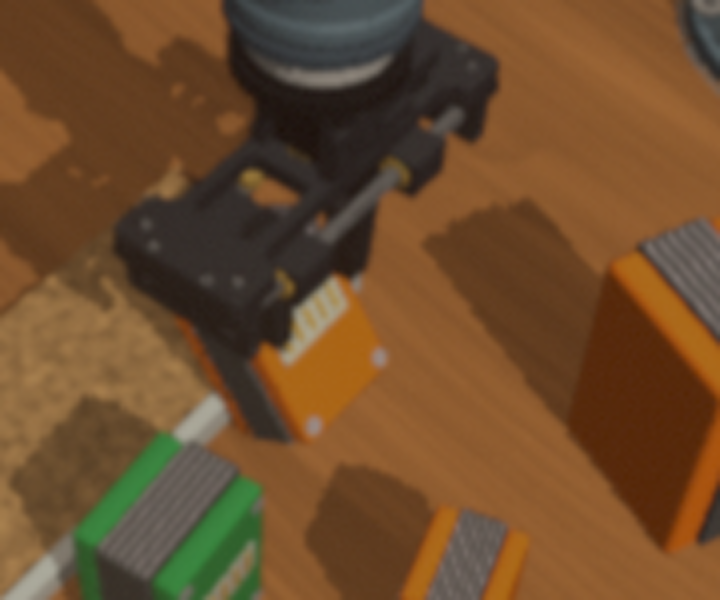

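Emit:
{"name": "carry_out", "arguments": {
  "motion": [
    {"dx":0,"dy":-1,"dz":0,"turn":0,"jaw":50},
    {"dx":0,"dy":-2.5,"dz":0,"turn":0,"jaw":50},
    {"dx":0,"dy":-4,"dz":0,"turn":0,"jaw":50},
    {"dx":0,"dy":-5.5,"dz":0,"turn":0,"jaw":50},
    {"dx":0,"dy":-7,"dz":0,"turn":0,"jaw":50},
    {"dx":0,"dy":-8,"dz":0,"turn":0,"jaw":50}
  ]
}}

```text
time_s: 17.2
tcp_pos: [0.4657, -0.016, 0.089]
eef_rot: [[0.003, -0.176, 0.984], [-0.001, 0.984, 0.176], [-1.0, -0.001, 0.003]]
wrist_force: [-0.7, -0.0, -0.2]
opening: 0.0437
```

```bash
python3 - <<'E'
from h import *
im=shot("scene","s16"); cv2.imwrite("pics/s16c.png",cv2.resize(im[110:260,250:430],None,fx=4,fy=4,interpolation=2))
s=state();print(s["time_s"],s["wrist_force"],s["tcp_pos"],s["opening"],(s["tcp_pos"]-F2)@YH,(s["tcp_pos"]-F2)@XH);go(s["tcp_pos"],10.1)
E
```

```text
17.25 [ 0.77759366  0.28796429 -0.28951718] [ 0.4651483  -0.01598805  0.08852321] 0.04388089895179683 0.017562983221017507 0.08355093991859
shift mm [0. 0. 0.] turn 0.01 yaw now 10.15
```

View pics/s16c.png

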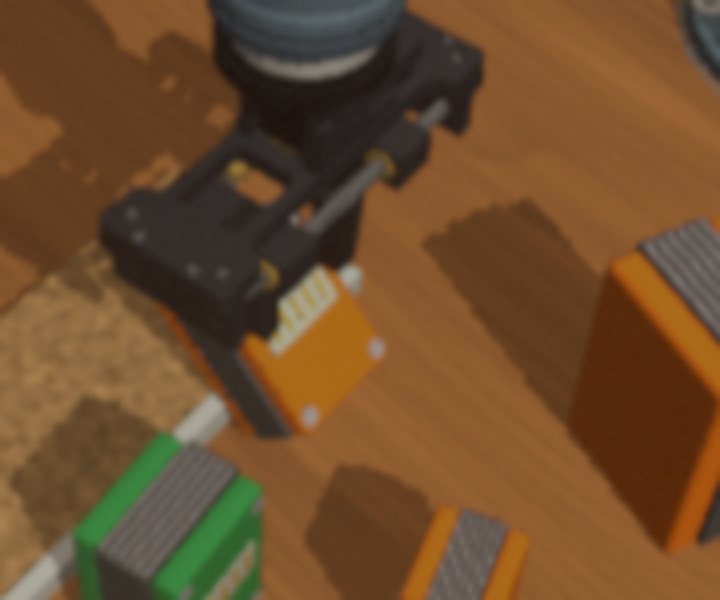

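Contact force has gone to zero, so it's past balance. Backing off upward while it settles.

Emit:
{"name": "carry_out", "arguments": {
  "motion": [
    {"dx":0,"dy":0,"dz":0,"turn":0,"jaw":50},
    {"dx":0,"dy":0,"dz":0,"turn":0,"jaw":50},
    {"dx":-8,"dy":5,"dz":0,"turn":0,"jaw":50},
    {"dx":-20,"dy":12,"dz":0,"turn":0,"jaw":50}
  ]
}}

```text
time_s: 17.58
tcp_pos: [0.4608, -0.0033, 0.1069]
eef_rot: [[-0.003, -0.175, 0.984], [0.001, 0.984, 0.175], [-1.0, 0.001, -0.003]]
wrist_force: [-0.1, -0.7, -0.3]
opening: 0.0438
```

```bash
python3 - <<'E'
from h import *
im=shot("scene","s17"); cv2.imwrite("pics/s17c.png",cv2.resize(im[110:260,250:430],None,fx=4,fy=4,interpolation=2))
s=state();print(s["time_s"],s["wrist_force"],s["tcp_pos"])
E
```

```text
17.6333 [1.07445384 0.8895925  1.11345403] [ 0.46234747 -0.00243766  0.10960915]
```

View pics/s17c.png

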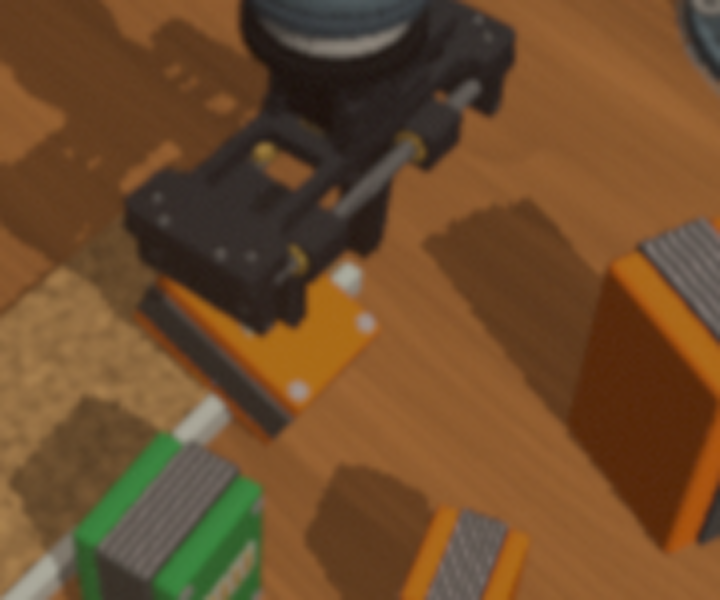

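It's down on its back. I'll clear the arm out of the top view and check.

Emit:
{"name": "carry_out", "arguments": {
  "motion": [
    {"dx":-30,"dy":0,"dz":0,"turn":0,"jaw":50},
    {"dx":-65,"dy":0,"dz":0,"turn":0,"jaw":50},
    {"dx":-100,"dy":0,"dz":0,"turn":0,"jaw":50},
    {"dx":-130,"dy":-20,"dz":-10,"turn":0,"jaw":50},
    {"dx":-145,"dy":-55,"dz":-20,"turn":0,"jaw":50},
    {"dx":-150,"dy":-95,"dz":-30,"turn":0,"jaw":50},
    {"dx":-150,"dy":-135,"dz":-40,"turn":0,"jaw":50},
    {"dx":-150,"dy":-175,"dz":-50,"turn":0,"jaw":50},
    {"dx":-150,"dy":-215,"dz":-60,"turn":0,"jaw":50},
    {"dx":-150,"dy":-255,"dz":-70,"turn":0,"jaw":50},
    {"dx":-150,"dy":-295,"dz":-80,"turn":0,"jaw":50},
    {"dx":-150,"dy":-330,"dz":-90,"turn":0,"jaw":50},
    {"dx":-150,"dy":-330,"dz":-90,"turn":0,"jaw":50}
  ]
}}

```text
time_s: 18.72
tcp_pos: [0.4303, -0.35, 0.2574]
eef_rot: [[-0.0, -0.171, 0.985], [-0.003, 0.985, 0.171], [-1.0, -0.002, -0.001]]
wrist_force: [-0.4, -0.1, 0.8]
opening: 0.0442
```

```bash
python3 - <<'E'
from h import *
im=shot("scene","s18"); cv2.imwrite("pics/s18c.png",cv2.resize(im[120:300,180:440],None,fx=3,fy=3,interpolation=2))
im=shot("top","t18"); cv2.imwrite("pics/t18c.png",cv2.resize(im[80:280,200:440],None,fx=3,fy=3,interpolation=2))
s=state();print(s["time_s"],s["wrist_force"],s["tcp_pos"])
E
```

```text
18.8167 [ 0.17674751 -0.15407132 -0.74369599] [ 0.43103788 -0.34507964  0.25703327]
```

View pics/s18c.png

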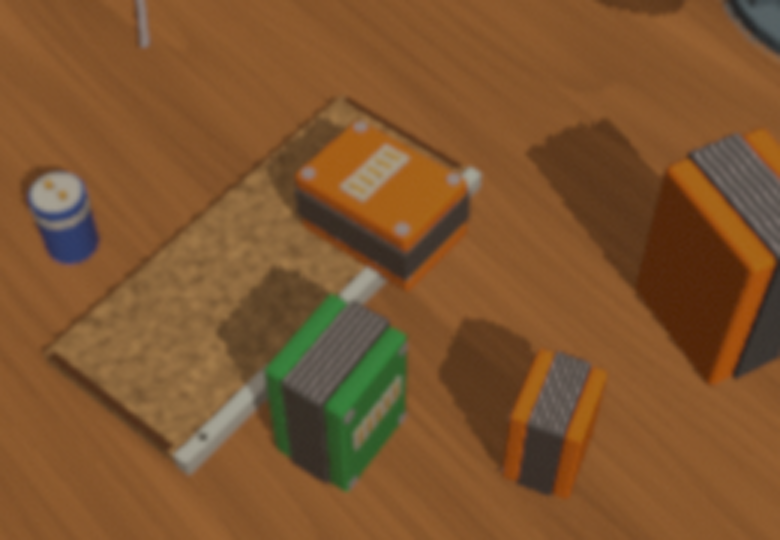

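View pics/t18c.png

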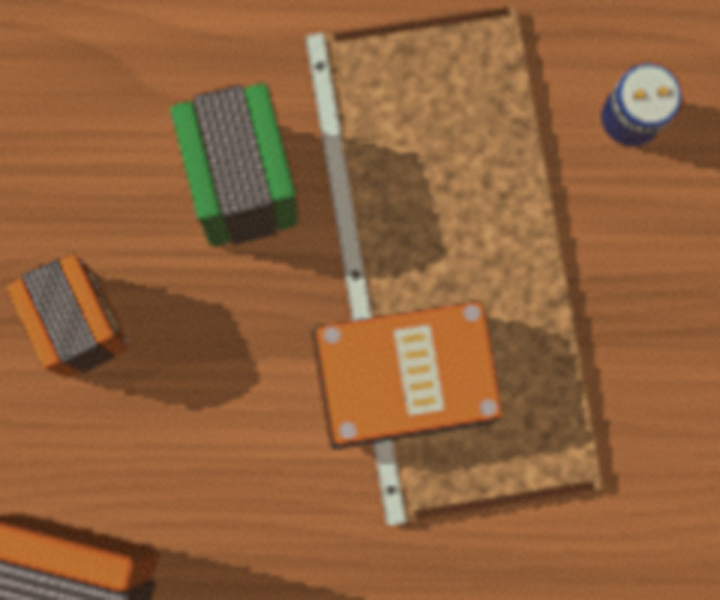

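```bash
python3 - <<'E'
from h import *
np.set_printoptions(precision=4,suppress=True)
im=cv2.imread("pics/t18.png")
def mask(im,lo,hi,roi):
    h=cv2.cvtColor(im,cv2.COLOR_BGR2HSV); m=cv2.inRange(h,lo,hi); k=np.zeros_like(m); a,b,c,d=roi; k[b:d,a:c]=m[b:d,a:c]; return k
roi=(298,175,375,235)
m=mask(im,(5,200,150),(16,255,255),roi)
cs=max(cv2.findContours(m,0,1)[0],key=cv2.contourArea)
r=cv2.minAreaRect(cs); b=cv2.boxPoints(r); P=onz("top",b,.07)
for i in range(4):
    d=P[(i+1)%4]-P[i]; print("edge",np.linalg.norm(d).round(4),(np.degrees(np.arctan2(d[1],d[0]))%90).round(2))
print("area",cv2.contourArea(cs),"ctr along/ŷ",(P.mean(0)-F2)@XH,(P.mean(0)-F2)@YH)
F=onz("top",[(200+x/3-.3,80+y/3-.3) for x,y in[(307,38),(388,523)]],.015);d=F[0]-F[1];print("fence yaw",np.degrees(np.arctan2(d[1],d[0])),np.linalg.norm(d))
for n,a,b in(("top","top0","t18"),("scene","scene0","s18")):
  for nm,lo,hi in(("green",(50,120,40),(80,255,255)),("blue",(110,150,40),(130,255,200))):
    roi=dict(top=dict(green=(240,90,320,175),blue=(390,90,440,140)),scene=dict(green=(255,210,330,290),blue=(185,170,220,215)))[n][nm]
    out=[]
    for f in(a,b):
        M=cv2.moments(mask(cv2.imread(f"pics/{f}.png"),lo,hi,roi),True); out.append((round(M["m10"]/M["m00"],1),round(M["m01"]/M["m00"],1),int(M["m00"])))
    print(n,nm,out)
E
```

```text
edge 0.0 0.0
edge 0.0 0.0
edge 0.0 0.0
edge 0.0 0.0
area 0.0 ctr along/ŷ 0.11447419488101356 -0.008030748873730788
fence yaw 10.286639922694645 0.2978087222137521
top green [(277.3, 130.4, 548), (277.2, 130.3, 551)]Traceback (most recent call last):
  File "<stdin>", line 19, in <module>
ZeroDivisionError: float division by zero
```

```bash
python3 - <<'E'
from h import *
np.set_printoptions(precision=4,suppress=True)
g=lambda L:[(200+x/3-.3,80+y/3-.3) for x,y in L]
P=onz("top",g([(332,335),(472,313),(489,407),(348,430)]),.07)
for i in range(4):
    d=P[(i+1)%4]-P[i]; print("screw edge",np.linalg.norm(d).round(4),(np.degrees(np.arctan2(d[1],d[0]))%90).round(2))
print("ctr along/ŷ",(P.mean(0)-F2)@XH,(P.mean(0)-F2)@YH)
a,b=cv2.imread("pics/top0.png"),cv2.imread("pics/t18.png")
for nm,(x0,y0,x1,y1) in dict(green=(250,95,305,170),cap=(395,92,440,135),small=(200,160,240,205)).items():
    print(nm,"shift",cv2.phaseCorrelate(np.float32(cv2.cvtColor(a[y0:y1,x0:x1],6)),np.float32(cv2.cvtColor(b[y0:y1,x0:x1],6))))
E
```

```text
screw edge 0.0798 9.99
screw edge 0.0537 10.72
screw edge 0.08 10.17
screw edge 0.054 10.44
ctr along/ŷ 0.08377911971562857 -0.024265137133653414
green shift ((-0.010089901159265224, 0.47148838021631434), 0.9812384685940213)
cap shift ((0.5626486129432386, 0.613778395282548), 0.9576855694806135)
small shift ((0.06048934182779675, 0.494131216512546), 1.0078556382656096)
```

All checks agree, so I'm handing in.

```bash
python3 - <<'E'
from rig import job, state
print(state()["time_s"]); print(job.finish_job())
E
```

```text
18.8167
the job is handed in; nothing more can be done
None
```

The middle-sized orange transformer is lying on its back across the fence and cork pad, with its terminal tags facing up. The job was handed in at 18.8 s.

**What I did:** I slid it standing to the fence in the jaws until the force rose on contact. I then released it, moved behind it and pushed high with two fingers until it went over the fence.

**Last checks:**
- **Squareness:** the transformer measures about 10.3° yaw against 10.2–10.3° for the fence.
- **Seating:** its centre is about 24 mm inside the fence's outer face. A clean pivot would give about 33 mm, so the foot slid out roughly 9 mm during the tip.
- **Bystanders:** the green transformer and the capacitor are still standing. The green one's colour centroid moved 0.1 px in the top view. An image-shift check gave about 0.5 px of vertical shift for the green one, the capacitor and the small orange block alike, which I take to be bias. The capacitor also showed 0.56 px sideways.
- **Arm:** it was clear of everything at the end.

**What failed or disagreed:**
- **First slide:** with a light grip the block tipped about 16° in the jaws while its foot hardly moved. I set it upright, regripped lower and at 45 N, and the second slide stayed upright.
- **Weight on the arm:** the arm carried about 6 N of its roughly 8 N weight after it was set upright, and again after the regrip. I eased down each time. I saw no lift in the pictures, though I did not measure it.
- **Colour masks:** the orange one found nothing in the final check, so I took its pose from the cover screws. The blue one also failed, so the capacitor rests on the image-shift check.

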